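Change over the boards on an indexed drying slide

TASK

Pull up the plunger knob of the drying slide, move the carriage over to its loading hole (the one farthest from the blower) and let the pin drop in; there take the dried boards off the domes and lay them flat in the wooden tray, and balance every fresh board from the table level on a dome of its own. Then pull the plunger again, move the carriage back to the drying hole in front of the blower and let the pin drop fully home, with the fresh boards still balanced; leave the other things on the bench alone.

Things in the scene. Friction and masses are not known exactly. Their poses are not given: they have to be found in the camera images.
- slide_base: the drying slide: a fixed steel base 600 mm long (along its y) and 120 mm wide (along its x) with two rails, a brass-coloured index bar with three slots along the middle, and a low grey drying blower (340 mm long, 75 mm tall, its front 100 mm to +x of the middle line) standing behind its +y part. Origin on the table on the middle line; z up. The whole slide stands in a different place and is turned a little at each start.
- carriage (a joint): the aluminium carriage's position along the slide in m: 0 = drying hole (in front of the blower), 0.06 = middle hole (not used), 0.12 = loading hole. It grows as the carriage moves along -y of the slide base. Stops at -0.012 and 0.14; it slides with about 2 N of friction plus light damping and stays where it is left. With the pin in a hole it has about 2 mm of play either way.
- plunger (a joint): how far the index plunger is pulled up, in m: 0 = pin fully down in a hole, about 0.010 = pin resting on the bar between holes, 0.018 = the stop. The spring pulls down with 4.5 N at 0 and 9.5 N at the top; let go, it snaps down. The pin is clear of the bar from 0.011 on. A round-nosed pin 10 mm thick in slots 13.5 mm wide: it finds its slot from up to about 2 mm off.
- plunger_knob (a point): centre of the plunger's black upright knob, 28 mm diameter and 26 mm tall, at the -y end of the carriage. When down, its centre is 93 mm and its underside 80 mm above the table, with 20 mm of bare stem (11 mm thick) between it and the housing block below. It is pulled straight up and, held up, also serves to push the carriage along. 110 mm from the middle of the nearest dome; axes as the slide base.
- drying_hole (a point): mouth of the drying slot in the index bar (30 mm above the table), where the pin enters at carriage 0; axes as the slide base
- loading_hole (a point): mouth of the loading slot in the index bar, the slot farthest from the blower, where the pin enters at carriage 0.12; axes as the slide base
- tray: loose open wooden tray, outside 170 mm (its x) by 200 mm (its y) by 32 mm high, walls and floor about 6 mm thick, 0.6 kg; origin at the centre of its underside. It takes the dried boards, side by side or one on the other.
- dome0_top (a point): top point of the dome nearest the plunger: a smooth wooden half ball of 40 mm radius fixed on the carriage, its top 82.5 mm above the table; domes stand 110 mm apart in a row along the slide; axes as the slide base. A board rests on it by balance alone, and tips about 1.7 degrees for each mm that it is off-centre; two neighbours have room only if they lie across the slide.
- dome1_top (a point): top point of the middle dome: a smooth wooden half ball of 40 mm radius fixed on the carriage, its top 82.5 mm above the table; domes stand 110 mm apart in a row along the slide; axes as the slide base. A board rests on it by balance alone, and tips about 1.7 degrees for each mm that it is off-centre; two neighbours have room only if they lie across the slide.
- dome2_top (a point): top point of the dome farthest from the plunger: a smooth wooden half ball of 40 mm radius fixed on the carriage, its top 82.5 mm above the table; domes stand 110 mm apart in a row along the slide; axes as the slide base. A board rests on it by balance alone, and tips about 1.7 degrees for each mm that it is off-centre; two neighbours have room only if they lie across the slide.
- fresh0_center (a point): freshly varnished plywood basket base board with drilled stake holes round its edge, 130 x 60 x 12 mm, about 70 g; this point is its very centre (also its centre of mass), x along the 130 mm, y along the 60 mm, z through the thickness. At the start flat on the open table between robot and slide. Absent in some starts.
- fresh1_center (a point): freshly varnished plywood basket base board with drilled stake holes round its edge, 130 x 60 x 12 mm, about 70 g; this point is its very centre (also its centre of mass), x along the 130 mm, y along the 60 mm, z through the thickness. At the start flat on the open table between robot and slide. Absent in some starts.
- fresh2_center (a point): freshly varnished plywood basket base board with drilled stake holes round its edge, 130 x 60 x 12 mm, about 70 g; this point is its very centre (also its centre of mass), x along the 130 mm, y along the 60 mm, z through the thickness. At the start flat on the open table between robot and slide. Absent in some starts.
- dried0_center (a point): dried plywood basket base board with drilled stake holes round its edge, 130 x 60 x 12 mm, about 70 g; this point is its very centre (also its centre of mass), x along the 130 mm, y along the 60 mm, z through the thickness. At the start balanced on a dome, lying roughly across the slide. Absent in some starts.
- dried1_center (a point): dried plywood basket base board with drilled stake holes round its edge, 130 x 60 x 12 mm, about 70 g; this point is its very centre (also its centre of mass), x along the 130 mm, y along the 60 mm, z through the thickness. At the start balanced on a dome, lying roughly across the slide. Absent in some starts.
- dried2_center (a point): dried plywood basket base board with drilled stake holes round its edge, 130 x 60 x 12 mm, about 70 g; this point is its very centre (also its centre of mass), x along the 130 mm, y along the 60 mm, z through the thickness. At the start balanced on a dome, lying roughly across the slide. Absent in some starts.
- spray_bottle: green spray bottle, 190 mm tall; stands by, to be left alone. Origin on its underside.
- glue_bottle: white glue bottle, 140 mm tall; stands by, to be left alone. Origin on its underside.
- wicker_bowl: small brown bowl, 110 mm wide, 60 mm tall; stands by, to be left alone. Origin on its underside.
- twine_spool: wooden twine spool, 44 mm wide, 42 mm tall; stands by, to be left alone. Origin on its underside.
- tape_reel: yellow tape-measure reel, 48 mm wide, 20 mm tall; stands by, to be left alone. Origin on its underside.
- tool_pot: white ceramic pot, 80 mm wide, 100 mm tall; stands by, to be left alone. Origin on its underside.
- mallet: wooden mallet lying on its side; stands by, to be left alone. Origin on its underside.
- varnish_jar: amber jar, 80 mm tall; stands by, to be left alone. Origin on its underside.
There are look-alikes about, which are no part of the job. What is shaped like the part that bears dried1_center but red or turquoise is not meant.

How it is judged:
By the outcome, as a careful person would: the job done as asked, in the order asked, and still so for the second after the job is handed in, with the robot touching nothing.
Of dried0, dried1, dried2 only 1 to 2 are there at a start; the rules pass over those that are not, and their reading is None.
Of fresh0, fresh1, fresh2 only 2 to 3 are there at a start; the rules pass over those that are not, and their reading is None.
At some moment in a run one of tray may be knocked a few centimetres aside while the robot is not near it.
Once in a run the grip may slacken for a moment while it holds something.
It also fails if it takes over 210 s, if anything falls off the work surface, if the arm or the gripper's body presses on something with over 40 N, if the wrist force passes 120 N, or if a joint passes its speed limit or range.

ROBOT

A 6-joint arm with a two-finger parallel gripper is mounted at the origin on the work surface. World frame = base frame: x ahead of the robot, y to its left, z up, the work surface at z = 0. Lengths are in m, angles in rad, forces in N, time in s.
With the tool pointing down it reaches from about 0.25 to 0.725 m from the base axis. Payload 4 kg.
Tool frame: the origin (TCP) lies midway between the tips of the shut fingers; the grasp point (between the pads) lies 19 mm behind it (r.pinch_z is the z of the grasp point in the tool frame, in m); z points along the fingers, y is the direction in which the jaws open and shut (so a half turn about z gives the same grasp; the last joint's range is limited). The gripper opens to 85 mm and grips with 20 to 120 N. Pads are 22 mm wide; open, the fingers measure 114 mm over their backs; the gripper's body (76 mm by 85 mm) begins 54 mm behind the grasp point. The pads swing forward as they close: fully open they stand 13 mm farther back than shut.
Start: joints at [-1.269, 0.241, 0.005, 1.335, 0, 1.571], TCP at [0.149, -0.477, 0.199] pointing down, gripper open.
Joint ranges: [-2.72, 2.72], [-1.05, 1.87], [-1.09, 1.28], [-1.99, 2.15], [-1.42, 1.44], [-3.14, 3.14]. Speed limits (rad/s): [2.79, 2.79, 3.14, 3.14, 3.14, 3.14].

INTERFACE

Orientations are given as a rotation vector (axis times angle).
In Python, from bench import r, get_image, get_calibration gives the robot as it stands.
- The arm moves only by the shell command python3 -m handwheel 'ROWS' [OPENING] [FORCE]. ROWS is JSON, a list of rows, each a list of 2 entries, a list of its own where there are three numbers: the shift along the tool's x, y, z as a fraction of full scale, then the turn, a rotation vector about the tool's x, y, z as a fraction of full scale. In form: [[[dx, dy, dz], [wx, wy, wz]], ...]. A call has 1 to 12 rows; each row shifts and turns the commanded pose from where the row before left it, along the tool's axes as they then stand; what a row does not reach is not made up. Full scale, the value 1, is 120 mm for a shift and 0.08 rad for a turn. A row lasts 1/8 s, in which the tool goes at most 62.5 mm and 10.7 degrees, less where a joint would pass 70% of its speed; a pose out of reach is approached as far as the arm can. A call with a number of a shift or a turn outside -1 to 1 is refused whole. A call with a gripper value outside its range is refused whole. OPENING is the opening, from -1 (shut) to 1 (fully open), so that 0 is half open, set as the call begins (- or left out, the last holds). The fingers move at their own pace and stop on an object; FORCE is the grip in N (left out, the last holds). Time passes only in rows, so rows that do not move let the fingers close. It gives the time, the measured TCP pose, the force and the opening at its end, in the units of the state.
- r.get_state(): the state, without advancing time (a new reading comes with each control period).
- get_image(name): name is "scene" or "top" or "wrist"; returns the picture (400x640x3 uint8, red, green, blue); there is no depth.
- get_calibration(name): a dict with "camera_matrix" (3x3 intrinsics, pixels), "distortion" ([k1, k2, p1, p2, k3] as OpenCV has them; the pictures are not rectified), "extrinsics" (4x4, takes a point from world to camera coordinates); the wrist camera has in their place "T_tool_cam" (4x4, takes a point from camera to tool coordinates, whose origin is the TCP and whose axes are the flange's). Camera axes: x right, y down, z forward; pixel columns grow to the right and rows downward; lengths in m; the calibration is good to about 2 mm. A picture is of the moment at which its call begins: read the wrist's pose just before it. get_calibration takes no time and is no camera call.
- r.hand_in(): hands the job in, once; it reports no verdict.
The state is a dict: "time_s": time; "q": joint angles; "qd": joint speeds; "effort": joint torques, N m; "tcp_pos": TCP position; "orientation": TCP orientation; "ft_force": force on the tool from outside, world axes, zero at the start; "moment": the same for the moment, N m; "width": finger opening in m.
Only numpy, scipy, OpenCV 4.12 (cv2) and the standard library are available. Lean on these libraries where they do the work, as an engineer would, in place of code of your own. Each camera call takes 0.05 s, during which the arm holds its last target. There are 200 camera calls.

## Working session

There is one attempt and no reset: what is moved stays moved. The work goes in short steps, Python scripts to look and compute and a shell command to move; the robot and the scene stay as the last step left them, time stands still between calls to the robot, and variables do not carry over. Pictures are saved under pics/ and viewed, about 12 in all and at most 16, crops included, and the job is handed in when it is done.

```bash
mkdir -p pics; ls; python3 - <<'E'
from bench import r,get_image,get_calibration
import cv2,numpy as np
print(r.get_state(), r.pinch_z)
for n in("scene","top"):
    im=get_image(n); cv2.imwrite(f"pics/{n}0.png",im[:,:,::-1]); 
for n in("scene","top","wrist"): print(n,get_calibration(n))
E
```

```text
pics
{'time_s': 0.0, 'q': array([-1.26899514e+00,  2.41426652e-01,  3.68831610e-03,  1.33519366e+00,
        5.36729290e-06,  1.57081182e+00]), 'qd': array([ 9.11780018e-05,  1.24821530e-03, -1.19652519e-04, -7.70932176e-05,
       -2.93240402e-03,  1.85936070e-03]), 'effort': array([ 3.51289000e-04, -3.72318721e+01,  2.52406955e+01,  1.71323150e-02,
        5.09917697e-05,  8.71852563e-06]), 'tcp_pos': array([ 0.14840909, -0.47671701,  0.1982925 ]), 'orientation': array([-3.1038073e+00, -4.7192950e-01,  4.9566568e-04]), 'ft_force': array([-0.24616277, -0.22789478, -1.0312448 ]), 'moment': array([-0.01428145,  0.02190736,  0.01929803]), 'width': 0.08533873091846099} -0.0187
scene {'camera_matrix': array([[371.28694124,   0.        , 316.30881416],
       [  0.        , 371.28694124, 200.26601863],
       [  0.        ,   0.        ,   1.        ]]), 'distortion': array([-0.04793179,  0.        ,  0.        ,  0.        ,  0.        ]), 'extrinsics': array([[-0.59951483,  0.80010963, -0.02016315,  0.3591188 ],
       [ 0.57125959,  0.4101231 , -0.71095817, -0.23979036],
       [-0.560
[... 552 characters left out ...]
  1.19645213],
       [ 0.        ,  0.        ,  0.        ,  1.        ]])}
wrist {'camera_matrix': array([[333.46673928,   0.        , 319.01061495],
       [  0.        , 333.46673928, 198.00542823],
       [  0.        ,   0.        ,   1.        ]]), 'distortion': array([-0.05929461,  0.        ,  0.        ,  0.        ,  0.        ]), 'T_tool_cam': array([[ 2.35267016e-04, -9.59926090e-01, -2.80253182e-01,
         7.20532093e-02],
       [ 9.99999898e-01,  1.17459782e-04,  4.37155723e-04,
         3.08640034e-04],
       [-3.86718706e-04, -2.80253256e-01,  9.59926019e-01,
        -1.74855827e-01],
       [ 0.00000000e+00,  0.00000000e+00,  0.00000000e+00,
         1.00000000e+00]])}
```

View pics/top0.png

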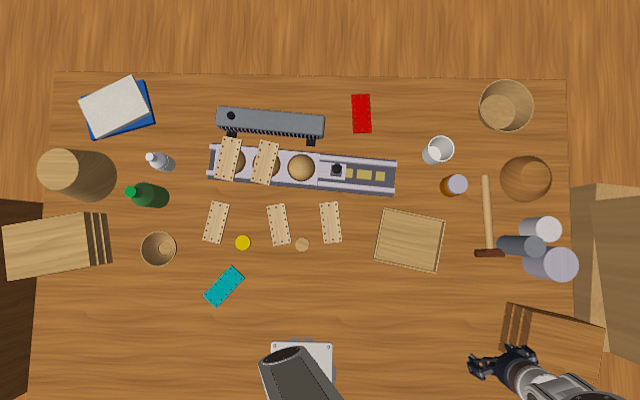

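View pics/scene0.png

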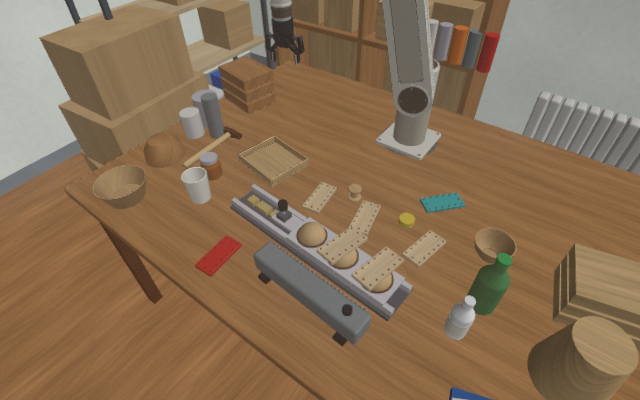

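Top view: slide runs left-right in the picture with blower above it (236-325,120); knob at (336,170), on the right = -y end; dried boards at (228,158) and (265,162) on domes 2 and 1, dome0 (301,167) free. Fresh boards at (216,222), (278,225), (330,222); tray at (410,240). Look-alikes are the red board (362,113) and the turquoise one (224,286); neither is meant.

```bash
cat > h.py <<'E'
from bench import r,get_image,get_calibration
import cv2,numpy as np
from scipy.spatial.transform import Rotation as R
def pose():
    s=r.get_state(); T=np.eye(4); T[:3,:3]=R.from_rotvec(s['orientation']).as_matrix(); T[:3,3]=s['tcp_pos']; return T
def grab(n):
    T=pose(); im=get_image(n); c=get_calibration(n)
    E=np.linalg.inv(T@c['T_tool_cam']) if n=='wrist' else c['extrinsics']
    return im,(c['camera_matrix'],c['distortion'],E)
def cast(px,cal,z):
    K,D,E=cal; u=cv2.undistortPoints(np.array(px,float).reshape(-1,1,2),K,D)[:,0]
    d=np.c_[u,np.ones(len(u))]@E[:3,:3]; o=-E[:3,:3].T@E[:3,3]
    return (o+d*((z-o[2])/d[:,2])[:,None])
def proj(P,cal):
    K,D,E=cal; return cv2.projectPoints(np.array(P,float).reshape(-1,1,3),cv2.Rodrigues(E[:3,:3])[0],E[:3,3],K,D)[0][:,0]
def boards(im,cal,z,cond=None,amin=250,lo=(8,40,195),hi=(22,105,255)):
    hsv=cv2.cvtColor(im,cv2.COLOR_RGB2HSV); m=cv2.inRange(hsv,lo,hi)
    m=cv2.morphologyEx(m,cv2.MORPH_CLOSE,np.ones((5,5))); m=cv2.morphologyEx(m,cv2.MORPH_OPEN,np.ones((3,3)))
    out=[]
    for c in cv2.findContours(m,cv2.RETR_EXTERNAL,cv2.CHAIN_APPROX_NONE)[0]:
        if cv2.contourArea(c)<amin: continue
        P=cast(c[:,0],cal,z)[:,:2]; (x,y),(w,h),a=cv2.minAreaRect((P*1000).astype(np.float32))
        if w<h: w,h,a=h,w,a+90
        out.append((x/1000,y/1000,(a+90)%180-90,w,h,c[:,0].mean(0).round()))
    return m,out
def tocmd(p,yaw=None):
    """world TCP goal p, yaw of tool y-axis (deg) ; returns tool-frame shift in mm and turn about z rad, tool assumed down"""
    T=pose(); d=T[:3,:3].T@(np.array(p)-T[:3,3]); o=[d.round(4)*1000,(d/0.12).round(3)]
    if yaw is not None:
        cur=np.arctan2(T[1,1],T[0,1]); e=(np.radians(yaw)-cur+np.pi/2)%np.pi-np.pi/2; o+=['turn z (ccw from above -> tool -z)',round(-e,4),'fs',round(-e/0.08,2)]
    return o
E
python3 - <<'E'
from h import *
im,cal=grab('top')
h=cv2.cvtColor(im,cv2.COLOR_RGB2HSV)
for p in[(216,222),(278,225),(330,218),(228,158),(265,162),(301,167),(213,165),(330,185),(410,240),(150,240),(336,170),(378,176),(270,124)]: print(p,h[p[1],p[0]])
m,b=boards(im,cal,0.012)
for x in b: print(np.round(x[:5],3),x[5])
crop=cv2.resize(im[90:270,195:455],None,fx=3,fy=3,interpolation=cv2.INTER_CUBIC)
cv2.imwrite('pics/crop1.png',crop[:,:,::-1])
E
```

```text
(216, 222) [ 17  82 192]
(278, 225) [ 17  82 199]
(330, 218) [ 18  85 191]
(228, 158) [ 18  84 192]
(265, 162) [ 18  86 190]
(301, 167) [ 18 117 185]
(213, 165) [127  40  58]
(330, 185) [158  10 196]
(410, 240) [ 17 114 186]
(150, 240) [ 16 131 103]
(336, 170) [135  23  44]
(378, 176) [ 22 128 181]
(270, 124) [113   8 128]
[4.60000e-01 8.30000e-02 1.16660e+01 1.27274e+02 5.73120e+01] [278. 224.]
[ 4.69000e-01 -8.30000e-02  7.91500e+00  1.24837e+02  5.72860e+01] [330. 222.]
[  0.463   0.283 -11.445 126.424  57.051] [216. 222.]
[ 6.58000e-01  1.34000e-01 -1.20090e+01  1.34158e+02  6.16520e+01] [264. 162.]
[  0.67    0.254 -10.365 137.53   61.307] [227. 158.]
```

View pics/crop1.png

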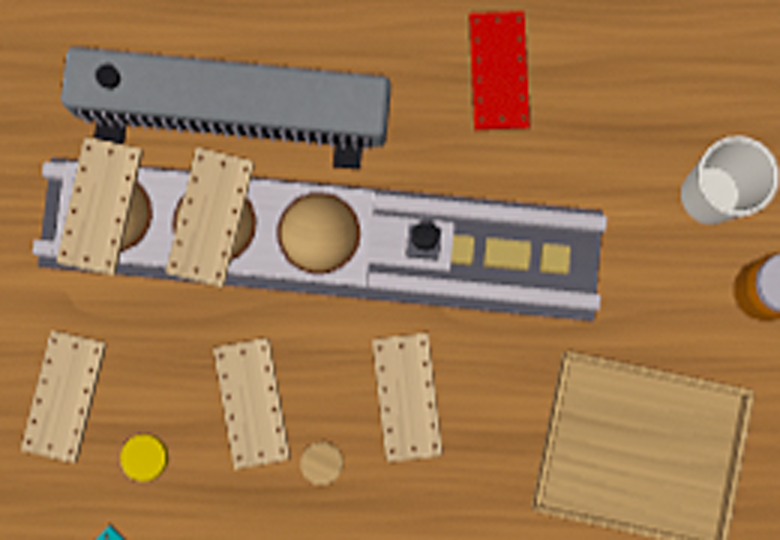

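The crop confirms it: plain plywood boards are on domes 2 and 1 and three more lie on the table, while red (500,70) and turquoise (bottom) are excluded. Now the slide pose and the knob approach.

```bash
python3 - <<'E'
from h import *
im,cal=grab('top')
h=cv2.cvtColor(im,cv2.COLOR_RGB2HSV)
# rails at right part: bright low-saturation edges
m=cv2.inRange(h,(0,0,165),(180,35,255))
up,lo=[],[]
for u in range(345,393):
    v=np.where(m[150:205,u])[0]+150
    up.append((u,v[0]));lo.append((u,v[-1]))
for e in(up,lo):
    P=cast(e,cal,0.03)[:,:2].astype(np.float32); l=cv2.fitLine(P,cv2.DIST_HUBER,0,.001,.001).ravel(); print('rail',l, np.degrees(np.arctan2(l[0]*np.sign(l[1]),abs(l[1]))))
k=cv2.inRange(h,(0,0,0),(180,255,50))[160:180,325:350]
n,_,st,ce=cv2.connectedComponentsWithStats(k); i=1+np.argmax(st[1:,4]); print('knob',st[i],ce[i]+[325,160],cast([ce[i]+[325,160]],cal,.1))
d=cv2.inRange(h,(8,90,100),(24,190,230))[150:184,285:318]
n,_,st,ce=cv2.connectedComponentsWithStats(d); i=1+np.argmax(st[1:,4]); print('dome0',st[i],ce[i]+[285,150],cast([ce[i]+[285,150]],cal,.045))
# tray
print(cast([(384,207),(446,220),(437,273),(373,259)],cal,.032))
T=pose();print(T.round(3)); print(r.get_state()['q'].round(3))
E
```

```text
rail [ 0.07828557  0.99693096  0.6692397  -0.20270494] 4.4900274
rail [ 0.07782814  0.9969668   0.5740742  -0.20110166] 4.4637375
knob [ 7  4 10  9 65] [336.4        168.36923077] [[ 0.62755992 -0.09601105  0.1       ]]
dome0 [  3   5  25  26 489] [300.19018405 167.30674847] [[0.63756773 0.01553564 0.045     ]]
[[ 0.5191815  -0.2500064   0.032     ]
 [ 0.48261081 -0.4435634   0.032     ]
 [ 0.3186406  -0.41452325  0.032     ]
 [ 0.35695341 -0.21694233  0.032     ]]
[[ 0.955  0.297 -0.     0.148]
 [ 0.297 -0.955  0.001 -0.477]
 [-0.    -0.001 -1.     0.199]
 [ 0.     0.     0.     1.   ]]
[-1.269  0.241  0.004  1.335 -0.     1.571]
```

```bash
python3 -m handwheel '[[[0.397,-0.154,0],[0,0,0]],[[0.397,-0.154,0],[0,0,0]],[[0.397,-0.154,0],[0,0,0]],[[0.397,-0.154,0],[0,0,0]],[[0.397,-0.154,0],[0,0,0]],[[0.397,-0.154,0],[0,0,0]],[[0.397,-0.154,0],[0,0,0]],[[0.397,-0.154,0],[0,0,0]],[[0.397,-0.154,0],[0,0,0]],[[0.397,-0.154,0],[0,0,0]],[[0.397,-0.154,0],[0,0,0]],[[0.397,-0.154,0],[0,0,0]]]' 1 60
python3 -m handwheel '[[[0,0,0],[0,0,-1]],[[0,0,0],[0,0,-1]],[[0,0,0],[0,0,-1]],[[0,0,0],[0,0,-1]],[[0,0,0],[0,0,-1]],[[0,0,0],[0,0,-1]],[[0,0,0],[0,0,-1]],[[0,0,0],[0,0,-1]],[[0,0,0],[0,0,-1]],[[0,0,0],[0,0,-1]],[[0,0,0],[0,0,-1]],[[0,0,0],[0,0,-1]]]'
python3 -m handwheel '[[[0,0,0],[0,0,-1]],[[0,0,0],[0,0,-1]],[[0,0,0],[0,0,-0.9]],[[0,0,0],[0,0,0]],[[0,0,0],[0,0,0]]]'
python3 - <<'E'
from h import *
im,cal=grab('wrist'); cv2.imwrite('pics/w1.png',im[:,:,::-1]); print(pose().round(4),r.get_state()['q'].round(3),r.get_state()['ft_force'])
print(proj([[.628,-.096,.106],[.6366,.0137,.0825]],cal))
E
```

```text
time_s: 1.7
tcp_pos: [0.6296, -0.0946, 0.1989]
orientation: [3.106, 0.472, -0.001]
ft_force: [1.2, -0.3, 0.2]
width: 0.0854
time_s: 3.2
tcp_pos: [0.6283, -0.0957, 0.1987]
orientation: [-2.534, -1.856, 0.001]
ft_force: [-0.1, 0.1, 0.3]
width: 0.0856
time_s: 3.82
tcp_pos: [0.6284, -0.0957, 0.199]
orientation: [-2.306, -2.133, 0.0]
ft_force: [0.2, 0.2, 0.3]
width: 0.0856
[[ 7.780e-02  9.970e-01 -3.000e-04  6.285e-01]
 [ 9.970e-01 -7.780e-02  1.000e-04 -9.570e-02]
 [ 1.000e-04 -3.000e-04 -1.000e+00  1.990e-01]
 [ 0.000e+00  0.000e+00  0.000e+00  1.000e+00]] [-0.151  0.521  0.418  1.468  0.     1.497] [ 0.50657637  0.13741901 -0.46580207]
[[317.40645231 190.19436968]
 [317.45489367  52.45524115]]
```

View pics/w1.png

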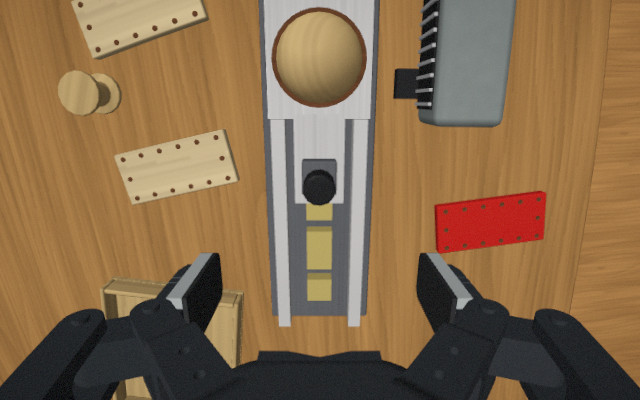

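Wrist view: knob at (319,187), within about 1.5 mm of the prediction; dome0 at (319,57). Descending and gripping.

```bash
python3 -m handwheel '[[[0.012,0.008,0.256],[0,0,0]],[[0,0,0.256],[0,0,0]],[[0,0,0.256],[0,0,0]],[[0,0,0.256],[0,0,0]],[[0,0,0],[0,0,0]],[[0,0,0],[0,0,0]]]' 1 60
python3 -m handwheel '[[[0,0,0],[0,0,0]],[[0,0,0],[0,0,0]],[[0,0,0],[0,0,0]],[[0,0,0],[0,0,0]],[[0,0,0],[0,0,0]],[[0,0,0],[0,0,0]],[[0,0,0],[0,0,0]],[[0,0,0],[0,0,0]]]' -1 60
python3 -m handwheel '[[[0,0,-0.042],[0,0,0]],[[0,0,-0.042],[0,0,0]],[[0,0,-0.042],[0,0,0]],[[0,0,0],[0,0,0]],[[0,0,0],[0,0,0]]]'
```

```text
time_s: 4.62
tcp_pos: [0.6304, -0.0945, 0.0775]
orientation: [2.305, 2.133, 0.002]
ft_force: [0.5, 0.4, -0.2]
width: 0.0852
time_s: 5.62
tcp_pos: [0.6296, -0.0944, 0.0763]
orientation: [-2.305, -2.134, 0.0]
ft_force: [0.2, 0.2, 0.4]
width: 0.0002
time_s: 6.25
tcp_pos: [0.6296, -0.0944, 0.0915]
orientation: [-2.305, -2.134, 0.0]
ft_force: [0.1, -1.1, -0.8]
width: 0.0001
```

```bash
python3 - <<'E'
from h import *
im,cal=grab('wrist'); im2,_=grab('scene'); print(pose().round(4))
c=cv2.resize(im2[150:270,200:340],(560,480),interpolation=cv2.INTER_CUBIC)
cv2.imwrite('pics/w2.png',np.hstack([cv2.resize(im[:,160:480],(320,480)),c[:,:480]])[:,:,::-1])
E
```

```text
[[ 7.690e-02  9.970e-01 -5.000e-04  6.294e-01]
 [ 9.970e-01 -7.690e-02  1.000e-04 -9.440e-02]
 [ 0.000e+00 -5.000e-04 -1.000e+00  9.120e-02]
 [ 0.000e+00  0.000e+00  0.000e+00  1.000e+00]]
```

View pics/w2.png

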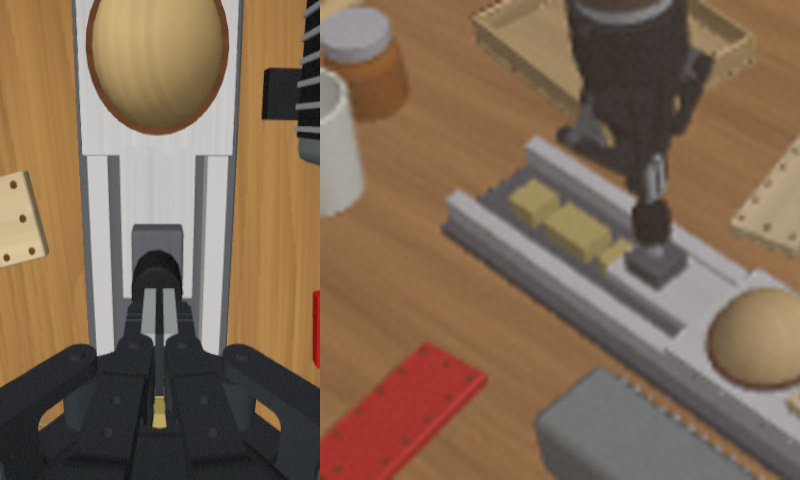

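```bash
python3 - <<'E'
from h import *
im,cal=grab('wrist')
print(cast([(319,111),(319,130)],cal,.043))
E_=get_calibration('wrist')
T=np.array([[.0778,.997,0,.6285],[.997,-.0778,0,-.0957],[0,0,-1,.199],[0,0,0,1]]);
print(cast([(319,106),(319,119)],(cal[0],cal[1],np.linalg.inv(T@E_['T_tool_cam'])),.043))
im,cal=grab('top')
c=im[140:210,285:405]; cv2.imwrite('pics/t2.png',cv2.resize(c,None,fx=6,fy=6,interpolation=cv2.INTER_CUBIC)[:,:,::-1])
E
```

```text
[[ 0.63532225 -0.02968497  0.043     ]
 [ 0.63438548 -0.0418593   0.043     ]]
[[ 0.63455637 -0.02936566  0.043     ]
 [ 0.63360584 -0.04158252  0.043     ]]
```

View pics/t2.png

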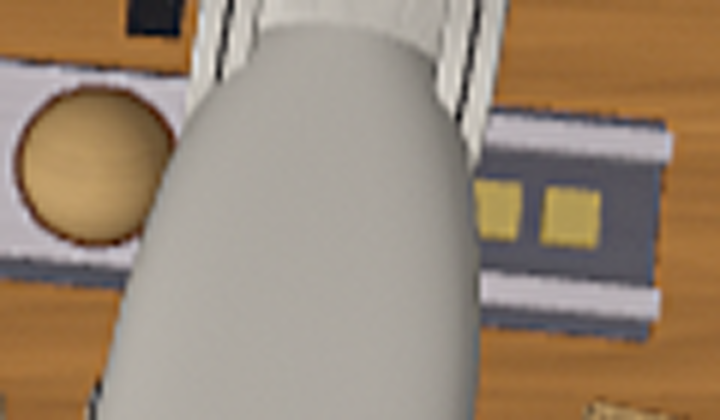

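```bash
python3 - <<'E'
from h import *
im,cal=grab('scene'); T=pose()
P=[T[:3,3],T[:3,3]-T[:3,2]*.019+0,[.629,-.098,.106],[.629,-.098,.080],[.629,-.098,.06]]
p=proj(P,cal); print(p.round(1))
x0,y0=int(p[2,0])-30,int(p[2,1])-30
c=cv2.resize(im[y0:y0+60,x0:x0+60],None,fx=9,fy=9,interpolation=cv2.INTER_CUBIC)
for i,q in enumerate(p): cv2.circle(c,(int((q[0]-x0+.5)*9),int((q[1]-y0+.5)*9)),4,[(255,0,0),(255,160,0),(0,255,0),(0,255,255),(0,0,255)][i],-1)
w,_=grab('wrist'); w=cv2.resize(w[150:290,230:410],(694,540),interpolation=cv2.INTER_CUBIC)[:,200:460]
cv2.imwrite('pics/s3.png',np.hstack([c,w])[:,:,::-1]); print(r.get_state()['width'])
E
```

```text
[[283.  205.9]
 [282.4 201.2]
 [281.7 201.7]
 [282.5 208. ]
 [283.1 212.8]]
-0.00011232589553626281
```

View pics/s3.png

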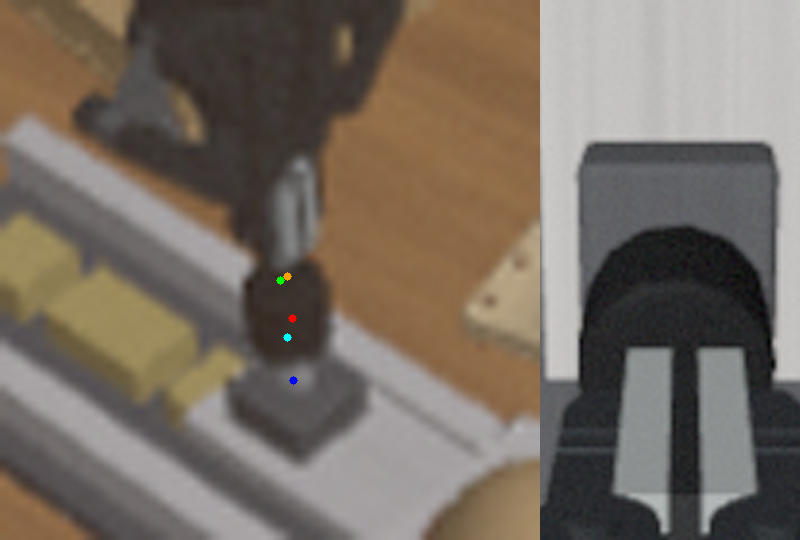

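The fingers shut on nothing (width 0) although knob and TCP agree in both cameras. I'll lift clear and look at the fingertips.

```bash
python3 -m handwheel '[[[0,0,-0.3],[0,0,0]],[[0,0,-0.3],[0,0,0]],[[0,0,0],[0,0,0]],[[0,0,0],[0,0,0]]]' - -
python3 - <<'E'
from h import *
im,cal=grab('scene'); T=pose()
P=[T[:3,3],T[:3,3]-T[:3,2]*.019,[.629,-.098,.106],[.629,-.098,.080]]
p=proj(P,cal)
x0,y0=int(p[2,0])-30,int(p[2,1])-42
c=cv2.resize(im[y0:y0+60,x0:x0+60],None,fx=9,fy=9,interpolation=cv2.INTER_CUBIC)
for i,q in enumerate(p): cv2.circle(c,(int((q[0]-x0+.5)*9),int((q[1]-y0+.5)*9)),4,[(255,0,0),(255,160,0),(0,255,0),(0,255,255)][i],-1)
w,_=grab('wrist'); w=cv2.resize(w[150:290,230:410],(694,540),interpolation=cv2.INTER_CUBIC)[:,200:460]
cv2.imwrite('pics/s4.png',np.hstack([c,w])[:,:,::-1]); print(T.round(4))
E
```

```text
time_s: 7.05
tcp_pos: [0.6293, -0.0943, 0.1629]
orientation: [-2.305, -2.134, 0.001]
ft_force: [-0.4, 0.8, -0.7]
width: -0.0
[[ 7.690e-02  9.970e-01 -2.300e-03  6.288e-01]
 [ 9.970e-01 -7.690e-02  4.000e-04 -9.420e-02]
 [ 2.000e-04 -2.400e-03 -1.000e+00  1.621e-01]
 [ 0.000e+00  0.000e+00  0.000e+00  1.000e+00]]
```

View pics/s4.png

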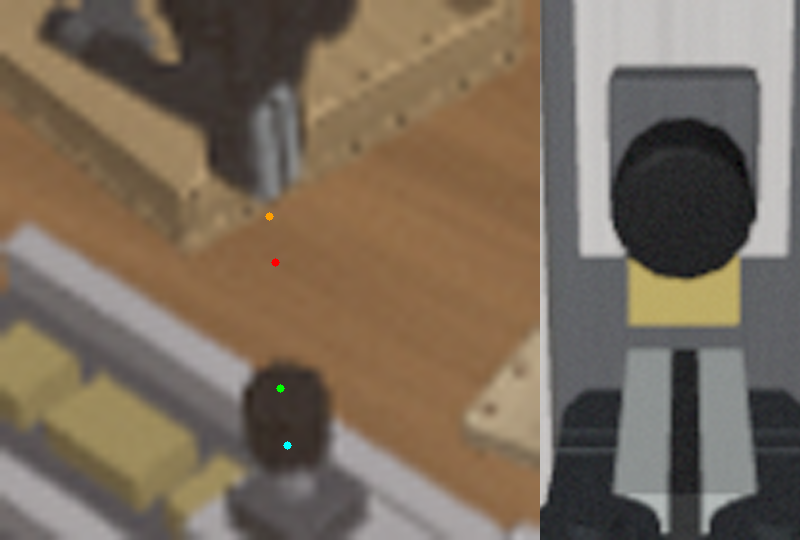

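```bash
python3 - <<'E'
from h import *
_,cs=grab('scene'); _,cw=grab('wrist'); T=pose()
p=proj([[.629,-.098,.106]],cs)[0]; x0,y0=int(p[0])-30,int(p[1])-42
for sp in [(275,197),(265,197),(290,180)]:
    s=(sp[0]/9-.5+x0,sp[1]/9-.5+y0)
    rays=[]
    for px,c in((s,cs),((319,240),cw)):
        o=-c[2][:3,:3].T@c[2][:3,3]; d=cast([px],c,.1)[0]-o; d/=np.linalg.norm(d); rays.append((o,d))
    (o1,d1),(o2,d2)=rays
    t=np.linalg.lstsq(np.c_[d1,-d2],o2-o1,rcond=None)[0]
    a,b=o1+t[0]*d1,o2+t[1]*d2; m=(a+b)/2
    print(s,a.round(4),b.round(4),'tool',(T[:3,:3].T@(m-T[:3,3])).round(4))
E
```

```text
(281.05555555555554, 180.38888888888889) [ 0.6316 -0.0882  0.1939] [ 0.6303 -0.0856  0.1928] tool [ 0.0075  0.0016 -0.0315]
(279.94444444444446, 180.38888888888889) [ 0.6327 -0.0912  0.1931] [ 0.6303 -0.0863  0.1911] tool [ 0.0057  0.0023 -0.0303]
(282.72222222222223, 178.5) [ 0.631  -0.0818  0.2035] [ 0.6307 -0.0811  0.2032] tool [ 0.013   0.0011 -0.0415]
```

The fingertips really end about 30 mm behind the nominal TCP (two views agree, and so does the missed grasp at nominal z = 0.076). I'll apply that offset, descend 30 mm deeper while watching the force, and grip.

```bash
python3 -m handwheel '[[[-0.03,0,0],[0,0,0]],[[0,0,0],[0,0,0]],[[0,0,0],[0,0,0]],[[0,0,0],[0,0,0]],[[0,0,0.3],[0,0,0]],[[0,0,0.3],[0,0,0]],[[0,0,0.1],[0,0,0]],[[0,0,0],[0,0,0]]]' 1 60
python3 -m handwheel '[[[0,0,0.1],[0,0,0]],[[0,0,0.1],[0,0,0]],[[0,0,0.04],[0,0,0]],[[0,0,0],[0,0,0]]]'
python3 -m handwheel '[[[0,0,0],[0,0,0]],[[0,0,0],[0,0,0]],[[0,0,0],[0,0,0]],[[0,0,0],[0,0,0]],[[0,0,0],[0,0,0]],[[0,0,0],[0,0,0]],[[0,0,0],[0,0,0]],[[0,0,0],[0,0,0]]]' -1 60
```

```text
time_s: 8.25
tcp_pos: [0.6289, -0.0979, 0.079]
orientation: [-2.304, -2.133, 0.002]
ft_force: [-1.3, 0.1, 0.1]
width: 0.0856
time_s: 8.75
tcp_pos: [0.6289, -0.0979, 0.0501]
orientation: [-2.305, -2.134, 0.001]
ft_force: [-0.1, 0.0, -0.1]
width: 0.0854
time_s: 9.75
tcp_pos: [0.628, -0.0979, 0.0513]
orientation: [-2.304, -2.133, 0.002]
ft_force: [-5.1, 0.3, 4.6]
width: 0.0262
```

Gripped (27 mm). Lift.

```bash
python3 -m handwheel '[[[0,0,-0.042],[0,0,0]],[[0,0,-0.042],[0,0,0]],[[0,0,-0.042],[0,0,0]],[[0,0,0],[0,0,0]],[[0,0,0],[0,0,0]],[[0,0,0],[0,0,0]]]'
```

```text
time_s: 10.5
tcp_pos: [0.628, -0.0979, 0.0649]
orientation: [-2.304, -2.133, 0.003]
ft_force: [-4.0, 0.0, -9.8]
width: 0.026
```

```bash
python3 -m handwheel '[[[-0.03,0,0],[0,0,0]],[[-0.07,0,0],[0,0,0]],[[-0.1,0,0],[0,0,0]],[[-0.1,0,0],[0,0,0]],[[-0.1,0,0],[0,0,0]],[[-0.1,0,0],[0,0,0]],[[-0.1,0,0],[0,0,0]],[[-0.1,0,0],[0,0,0]],[[-0.1,0,0],[0,0,0]],[[-0.1,0,0],[0,0,0]],[[-0.07,0,0],[0,0,0]],[[-0.03,0,0],[0,0,0]]]'
python3 -m handwheel '[[[0,0,0],[0,0,0]],[[0,0,0],[0,0,0]],[[0,0,0],[0,0,0]]]'
```

```text
time_s: 12.0
tcp_pos: [0.6188, -0.2172, 0.0649]
orientation: [-2.303, -2.132, 0.001]
ft_force: [-6.4, 2.1, -9.1]
width: 0.0259
time_s: 12.38
tcp_pos: [0.6187, -0.2177, 0.065]
orientation: [-2.304, -2.133, 0.003]
ft_force: [-5.1, 0.8, -9.2]
width: 0.0261
```

```bash
python3 -m handwheel '[[[0,0,0.03],[0,0,0]],[[0,0,0.03],[0,0,0]],[[0,0,0.03],[0,0,0]],[[0,0,0],[0,0,0]],[[0,0,0],[0,0,0]]]'
```

```text
time_s: 13.0
tcp_pos: [0.6188, -0.2177, 0.0548]
orientation: [-2.304, -2.133, 0.003]
ft_force: [-5.5, 0.7, -5.8]
width: 0.0263
```

```bash
python3 -m handwheel '[[[0,0,0],[0,0,0]],[[0,0,0],[0,0,0]],[[0,0,0],[0,0,0]],[[0,0,0],[0,0,0]],[[0,0,-0.2],[0,0,0]],[[0,0,-0.4],[0,0,0]],[[0,0,-0.4],[0,0,0]],[[0,0,-0.21],[0,0,0]]]' 1
python3 -m handwheel '[[[0.3,0,0],[0,0,-1]],[[0,0,0],[0,0,-1]],[[0,0,0],[0,0,-1]],[[0,0,0],[0,0,-1]],[[0,0,0],[0,0,-1]],[[0,0,0],[0,0,-1]],[[0,0,0],[0,0,-1]],[[0,0,0],[0,0,-1]],[[0,0,0],[0,0,-1]],[[0,0,0],[0,0,-1]]]'
python3 -m handwheel '[[[0,0,0],[0,0,-1]],[[0,0,0],[0,0,-1]],[[0,0,0],[0,0,-1]],[[0,0,0],[0,0,-1]],[[0,0,0],[0,0,-1]],[[0,0,0],[0,0,-1]],[[0,0,0],[0,0,-1]],[[0,0,0],[0,0,-1]],[[0,0,0],[0,0,-1]],[[0,0,0],[0,0,-0.63]]]'
python3 -m handwheel '[[[0,-0.3,0],[0,0,0]],[[0,-0.4,0],[0,0,0]],[[0,-0.4,0],[0,0,0]],[[0,-0.4,0],[0,0,0]],[[0,-0.1,0],[0,0,0]],[[0,0,0],[0,0,0]],[[0,0,0],[0,0,0]]]'
python3 - <<'E'
from h import *
im,cal=grab('wrist'); cv2.imwrite('pics/w5.png',im[:,:,::-1]); T=pose(); print(T.round(4),r.get_state()['q'].round(3))
h=cv2.cvtColor(im,cv2.COLOR_RGB2HSV); print(h[200,320],h[150,320])
m,b=boards(im,cal,.0945,amin=2500,lo=(8,30,150))
for x in b: print(np.round(x[:5],4),x[5])
E
```

```text
time_s: 14.0
tcp_pos: [0.6216, -0.2181, 0.2041]
orientation: [2.302, 2.131, 0.004]
ft_force: [0.6, -0.3, 0.3]
width: 0.0854
time_s: 15.25
tcp_pos: [0.6231, -0.1817, 0.2003]
orientation: [1.288, 2.865, 0.0]
ft_force: [-0.6, -0.1, 0.5]
width: 0.0857
time_s: 16.5
tcp_pos: [0.6231, -0.1817, 0.2004]
orientation: [0.119, 3.139, -0.0]
ft_force: [0.1, 0.4, -0.1]
width: 0.0856
time_s: 17.38
tcp_pos: [0.6085, -0.3717, 0.2003]
orientation: [0.119, 3.139, 0.001]
ft_force: [0.5, -0.2, -0.8]
width: 0.0852
[[-9.972e-01  7.530e-02  3.000e-04  6.086e-01]
 [ 7.530e-02  9.972e-01  3.000e-04 -3.715e-01]
 [-3.000e-04  3.000e-04 -1.000e+00  2.005e-01]
 [ 0.000e+00  0.000e+00  0.000e+00  1.000e+00]] [-0.548  0.712  0.751  1.61   0.    -0.473]
[ 16 152 153] [ 16 146 159]
[  0.4905  -0.3496  79.109  146.3876  31.475 ] [338.  40.]
[ 0.5019 -0.1455  7.9753 65.0307 44.9963] [586.  38.]
[  0.5276  -0.5318   2.407  165.5187  16.5391] [119.  99.]
```

View pics/w5.png

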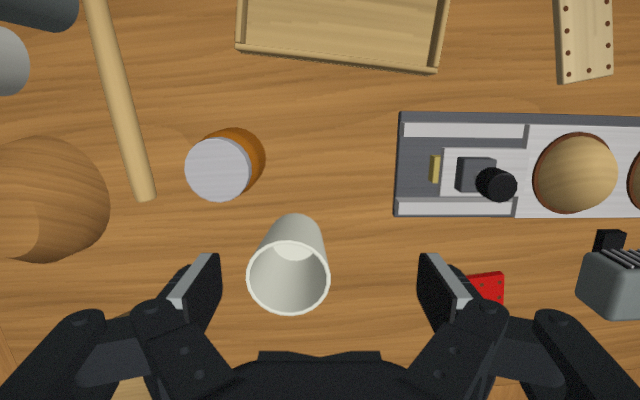

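I moved the wrong way along tool y (nothing touched; the pot at (288,278) is well below). Carriage has moved: knob at (496,184), end of the base behind it. Now to the dried boards.

```bash
python3 -m handwheel '[[[0,0.39,0],[0,0,0]],[[0,0.39,0],[0,0,0]],[[0,0.39,0],[0,0,0]],[[0,0.39,0],[0,0,0]],[[0,0.39,0],[0,0,0]],[[0,0.39,0],[0,0,0]],[[0,0.39,0],[0,0,0]],[[0,0.39,0],[0,0,0]],[[0,0,0],[0,0,0]],[[0,0,0],[0,0,0]]]'
python3 - <<'E'
from h import *
im,cal=grab('wrist'); cv2.imwrite('pics/w6.png',im[:,:,::-1]); T=pose(); print(T.round(4))
h=cv2.cvtColor(im,cv2.COLOR_RGB2HSV)
print(proj([[.636,.0017,.0945],[.6446,.1113,.0945],[.6275,-.108,.0825]],cal))
m,b=boards(im,cal,.0945,amin=2500,lo=(8,40,185),hi=(24,105,255))
for x in b: print(np.round(x[:5],4),x[5])
E
```

```text
time_s: 18.68
tcp_pos: [0.6367, 0.0012, 0.2006]
orientation: [0.118, 3.139, -0.001]
ft_force: [-1.0, 0.3, 0.3]
width: 0.0855
[[-9.971e-01  7.670e-02  3.000e-04  6.368e-01]
 [ 7.670e-02  9.971e-01 -4.000e-04  3.000e-04]
 [-4.000e-04 -3.000e-04 -1.000e+00  2.005e-01]
 [ 0.000e+00  0.000e+00  0.000e+00  1.000e+00]]
[[319.61572216 184.14965624]
 [445.29611756 184.69918873]
 [198.54209507 180.78843499]]
[ 6.439000e-01  1.131000e-01 -1.031040e+01  1.286865e+02  5.790470e+01] [446. 178.]
[ 6.345000e-01  1.100000e-03 -1.254000e+01  1.290669e+02  5.755510e+01] [318. 172.]
[ 5.11500e-01  7.08000e-02 -7.82811e+01  4.40583e+01  4.11693e+01] [396.  26.]
[ 0.5107 -0.0599  7.6039 58.6919 44.5799] [229.  34.]
```

View pics/w6.png

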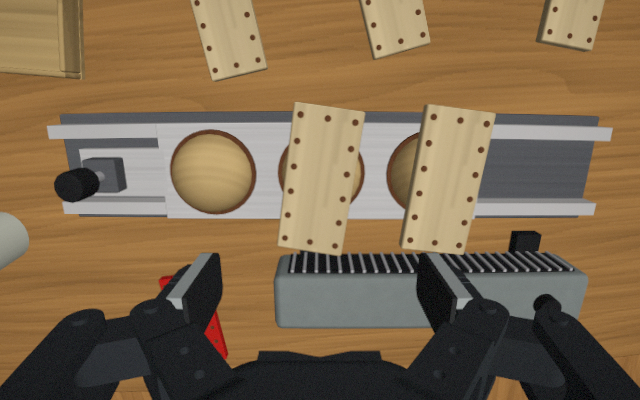

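Both dried boards found: (318,172) and (446,178) on domes 1 and 2. Aligning and grasping the middle one.

```bash
python3 -m handwheel '[[[0.02,0.005,0],[0,0,0]],[[0,0,0],[0,0,0.885]],[[0,0,0],[0,0,0.885]],[[0,0,0.26],[0,0,0]],[[0,0,0.26],[0,0,0]],[[0,0,0.26],[0,0,0]],[[0,0,0.26],[0,0,0]],[[0,0,0.2],[0,0,0]],[[0,0,0.06],[0,0,0]],[[0,0,0],[0,0,0]],[[0,0,0],[0,0,0]]]' 1 40
python3 -m handwheel '[[[0,0,0],[0,0,0]],[[0,0,0],[0,0,0]],[[0,0,0],[0,0,0]],[[0,0,0],[0,0,0]],[[0,0,0],[0,0,0]],[[0,0,0],[0,0,0]]]' -1 40
python3 -m handwheel '[[[0,0,-0.1],[0,0,0]],[[0,0,-0.3],[0,0,0]],[[0,0,-0.3],[0,0,0]],[[0,0,0],[0,0,0]],[[0,0,0],[0,0,0]]]'
python3 - <<'E'
from h import *
w,cal=grab('wrist'); t,ct=grab('top')
m,b=boards(t,ct,.032,lo=(8,60,150),hi=(24,130,255),amin=2000)
for x in b: print('tray?',np.round(x[:5],3),x[5])
cv2.imwrite('pics/w7.png',np.hstack([w[:, 100:540],cv2.resize(t[185:285,350:455],(420,400))])[:,:,::-1]); print(pose().round(4))
E
```

```text
time_s: 20.1
tcp_pos: [0.6357, 0.0006, 0.0457]
orientation: [0.344, 3.12, 0.0]
ft_force: [0.5, 0.2, 0.9]
width: 0.0849
time_s: 20.85
tcp_pos: [0.6355, 0.001, 0.0457]
orientation: [0.343, 3.12, 0.0]
ft_force: [-1.7, 0.3, 5.3]
width: 0.059
time_s: 21.48
tcp_pos: [0.6342, 0.001, 0.1276]
orientation: [-0.343, -3.122, 0.0]
ft_force: [-0.0, 0.3, -1.1]
width: 0.059
tray? [  0.375   0.81  -78.699 264.647 173.666] [ 44. 246.]
tray? [  0.418  -0.33   79.116 198.709 169.941] [410. 240.]
[[-9.761e-01  2.172e-01 -3.300e-03  6.334e-01]
 [ 2.172e-01  9.761e-01 -0.000e+00  9.000e-04]
 [ 3.200e-03 -7.000e-04 -1.000e+00  1.265e-01]
 [ 0.000e+00  0.000e+00  0.000e+00  1.000e+00]]
```

View pics/w7.png

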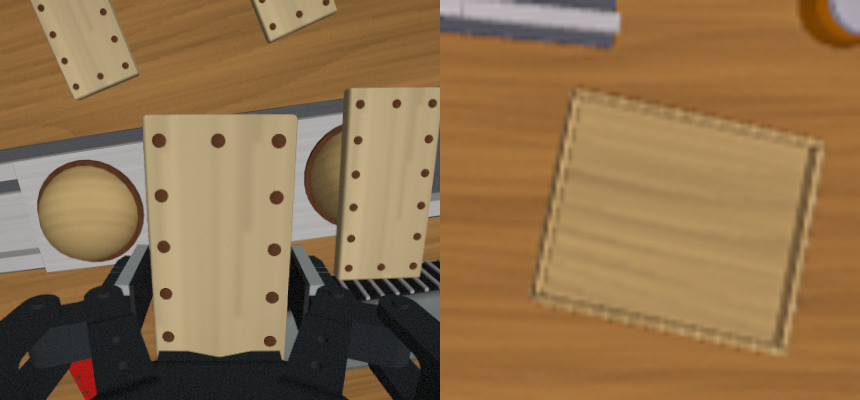

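Board held (59 mm). Tray centre (0.418, −0.330), long side at 79°. I'll lay boards centred, one on the other.

```bash
python3 -m handwheel '[[[0.128,-0.342,0],[0,0,0]],[[0.128,-0.342,0],[0,0,0]],[[0.128,-0.342,0],[0,0,0]],[[0.128,-0.342,0],[0,0,0]],[[0.128,-0.342,0],[0,0,0]],[[0.128,-0.342,0],[0,0,0]],[[0.128,-0.342,0],[0,0,0]],[[0.128,-0.342,0],[0,0,0]],[[0.128,-0.342,0],[0,0,0]],[[0,0,0],[0,0,-0.35]],[[0,0,0],[0,0,0]],[[0,0,0],[0,0,0]]]'
python3 - <<'E'
from h import *
w,cal=grab('wrist'); t,ct=grab('top')
for x in boards(t,ct,.032,lo=(8,60,150),hi=(24,130,255),amin=1500)[1]: print('tray?',np.round(x[:5],3),x[5])
cv2.imwrite('pics/w8.png',w[:,:,::-1]); print(pose().round(4),r.get_state()['width'])
print(proj([[.519,-.25,.032],[.4826,-.4436,.032],[.3186,-.4145,.032],[.357,-.217,.032]],cal).round())
E
```

```text
time_s: 23.08
tcp_pos: [0.4198, -0.3285, 0.1277]
orientation: [-0.297, -3.127, -0.001]
ft_force: [-0.1, 0.7, -1.4]
width: 0.0587
tray? [  0.375   0.81  -78.699 265.135 174.321] [ 44. 246.]
tray? [  0.419  -0.329  79.164 198.637 169.987] [408. 238.]
tray? [  0.851  -0.641 -50.469 172.881 148.25 ] [507. 105.]
[[-9.822e-01  1.881e-01 -3.000e-04  4.200e-01]
 [ 1.881e-01  9.822e-01  4.000e-04 -3.286e-01]
 [ 3.000e-04  3.000e-04 -1.000e+00  1.280e-01]
 [ 0.000e+00  0.000e+00  0.000e+00  1.000e+00]] 0.05871219735395724
[[423. 276.]
 [208. 276.]
 [186.  85.]
 [444.  86.]]
```

View pics/w8.png

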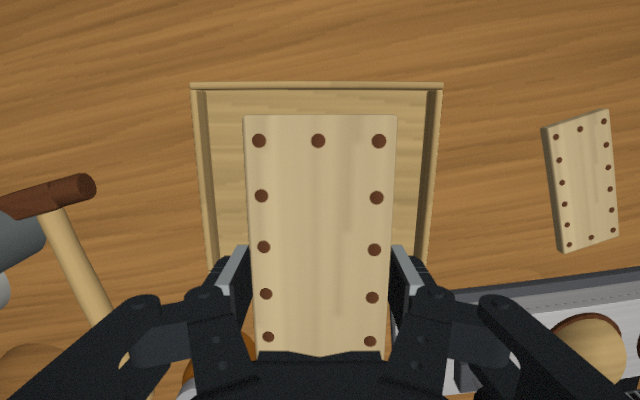

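Tray edges at columns 190–444, centred under the board. Lowering.

```bash
python3 -m handwheel '[[[0.01,0,0.3],[0,0,0]],[[0,0,0.3],[0,0,0]],[[0,0,0.3],[0,0,0]],[[0,0,0.25],[0,0,0]],[[0,0,0.06],[0,0,0]],[[0,0,0.06],[0,0,0]],[[0,0,0.02],[0,0,0]],[[0,0,0],[0,0,0]]]'
python3 -m handwheel '[[[0,0,0],[0,0,0]],[[0,0,0],[0,0,0]],[[0,0,0],[0,0,0]]]' 0.65
python3 -m handwheel '[[[0,0,-0.2],[0,0,0]],[[0,0,-0.4],[0,0,0]],[[0,0,-0.4],[0,0,0]],[[0,0,-0.4],[0,0,0]],[[0,0,-0.5],[0,0,0]],[[0,0,0],[0,0,0]]]' 1
```

```text
time_s: 24.18
tcp_pos: [0.4189, -0.3298, -0.0258]
orientation: [0.299, 3.126, -0.001]
ft_force: [0.1, -0.0, -0.5]
width: 0.059
time_s: 24.55
tcp_pos: [0.4184, -0.3295, -0.0263]
orientation: [0.3, 3.127, -0.001]
ft_force: [0.3, 0.6, -0.1]
width: 0.0702
time_s: 25.3
tcp_pos: [0.4211, -0.3316, 0.2073]
orientation: [0.299, 3.117, -0.01]
ft_force: [0.4, -0.3, -0.7]
width: 0.0854
```

```bash
python3 -m handwheel '[[[-0.115,0.398,0],[0,0,0]],[[-0.115,0.398,0],[0,0,0]],[[-0.115,0.398,0],[0,0,0]],[[-0.115,0.398,0],[0,0,0]],[[-0.115,0.398,0],[0,0,0]],[[-0.115,0.398,0],[0,0,0]],[[-0.115,0.398,0],[0,0,0]],[[-0.115,0.398,0],[0,0,0]],[[-0.115,0.398,0],[0,0,0]],[[-0.115,0.398,0],[0,0,-0.115]],[[0,0,0],[0,0,0]],[[0,0,0],[0,0,0]]]'
python3 - <<'E'
from h import *
im,cal=grab('wrist'); print(pose().round(4))
for x in boards(im,cal,.0945,amin=2500,lo=(8,40,185),hi=(24,105,255))[1]: print(np.round(x[:5],4),x[5])
t,ct=grab('top')
for x in boards(t,ct,.02)[1]: print('top',np.round(x[:5],4),x[5])
for x in boards(t,ct,.032,lo=(8,60,150),hi=(24,130,255),amin=1500)[1]: print('tray?',np.round(x[:5],3),x[5])
E
```

```text
time_s: 26.8
tcp_pos: [0.6437, 0.1131, 0.2]
orientation: [-0.284, -3.126, 0.002]
ft_force: [-0.4, -1.4, 0.4]
width: 0.0854
[[-9.834e-01  1.815e-01 -1.600e-03  6.438e-01]
 [ 1.815e-01  9.834e-01 -7.000e-04  1.125e-01]
 [ 1.500e-03 -9.000e-04 -1.000e+00  2.006e-01]
 [ 0.000e+00  0.000e+00  0.000e+00  1.000e+00]]
[ 6.439000e-01  1.140000e-01 -1.107090e+01  1.288182e+02  5.945580e+01] [319. 180.]
[ 0.5083  0.0972 11.4767 51.8051 44.7863] [266.  26.]
[ 4.99000e-01 -3.45000e-02  7.62850e+00  8.65555e+01  4.50206e+01] [104.  43.]
tray? [  0.397  -0.332  79.13  198.514 169.993] [410. 247.]
tray? [  0.375   0.81  -78.646 264.523 173.647] [ 44. 246.]
tray? [  0.858  -0.636 -50.274 171.466 130.993] [506. 105.]
```

Tray has been knocked (now x≈0.397). Grasping the second dried board.

```bash
python3 -m handwheel '[[[0,0.01,0.26],[0,0,0]],[[0,0,0.26],[0,0,0]],[[0,0,0.26],[0,0,0]],[[0,0,0.26],[0,0,0]],[[0,0,0.2],[0,0,0]],[[0,0,0.06],[0,0,0]],[[0,0,0],[0,0,0]],[[0,0,0],[0,0,0]]]' 1 40
python3 -m handwheel '[[[0,0,0],[0,0,0]],[[0,0,0],[0,0,0]],[[0,0,0],[0,0,0]],[[0,0,0],[0,0,0]],[[0,0,0],[0,0,0]],[[0,0,0],[0,0,0]]]' -1 40
python3 -m handwheel '[[[0,0,-0.1],[0,0,0]],[[0,0,-0.3],[0,0,0]],[[0,0,-0.3],[0,0,0]],[[0,0,-0.1],[0,0,0]],[[0,0,0],[0,0,0]]]'
python3 - <<'E'
from h import *
t,ct=grab('top')
for x in boards(t,ct,.018,lo=(8,40,180))[1]: print('top',np.round(x[:5],4),x[5])
for x in boards(t,ct,.032,lo=(8,60,150),hi=(24,130,255),amin=1500)[1]: print('tray?',np.round(x[:5],3),x[5])
T=pose(); print(T.round(4)); print(tocmd([.397,-.332,T[2,3]],79.1))
E
```

```text
time_s: 27.9
tcp_pos: [0.6458, 0.1144, 0.0471]
orientation: [0.286, 3.126, 0.001]
ft_force: [0.2, -0.2, 1.1]
width: 0.0857
time_s: 28.65
tcp_pos: [0.6454, 0.1147, 0.0467]
orientation: [0.285, 3.127, 0.001]
ft_force: [-1.1, -1.1, 6.0]
width: 0.0585
time_s: 29.28
tcp_pos: [0.6451, 0.1146, 0.1419]
orientation: [0.285, 3.127, 0.001]
ft_force: [-0.6, -0.2, -1.5]
width: 0.0587
top [  0.3978  -0.3308 -11.063  130.1761  57.8019] [409. 247.]
top [4.607000e-01 7.420000e-02 1.112020e+01 1.295156e+02 4.199310e+01] [281. 224.]
top [ 4.699000e-01 -8.230000e-02  7.673000e+00  1.276772e+02  5.768400e+01] [330. 222.]
tray? [  0.398  -0.332  79.091 198.445 170.038] [410. 247.]
tray? [  0.375   0.81  -78.7   264.648 173.664] [ 44. 246.]
tray? [  0.856  -0.637 -52.888 172.687 131.03 ] [506. 105.]
[[-9.835e-01  1.808e-01 -1.200e-03  6.442e-01]
 [ 1.808e-01  9.835e-01 -2.000e-04  1.145e-01]
 [ 1.200e-03 -4.000e-04 -1.000e+00  1.404e-01]
 [ 0.000e+00  0.000e+00  0.000e+00  1.000e+00]]
[array([ 1.624e+02, -4.838e+02,  4.000e-01]), array([ 1.353e+00, -4.032e+00,  3.000e-03]), 'turn z (ccw from above -> tool -z)', np.float64(0.0085), 'fs', np.float64(0.11)]
```

```bash
python3 -m handwheel '[[[0.135,-0.403,0],[0,0,0]],[[0.135,-0.403,0],[0,0,0]],[[0.135,-0.403,0],[0,0,0]],[[0.135,-0.403,0],[0,0,0]],[[0.135,-0.403,0],[0,0,0]],[[0.135,-0.403,0],[0,0,0]],[[0.135,-0.403,0],[0,0,0]],[[0.135,-0.403,0],[0,0,0]],[[0.135,-0.403,0],[0,0,0]],[[0.135,-0.403,0],[0,0,0.11]],[[0,0,0],[0,0,0]],[[0,0,0],[0,0,0]]]'
python3 - <<'E'
from h import *
t,ct=grab('top')
for x in boards(t,ct,.032,lo=(8,60,150),hi=(24,130,255),amin=1500)[1]: print('tray?',np.round(x[:5],3),x[5])
print(pose()[:3,3],r.get_state()['width'])
E
```

```text
time_s: 30.82
tcp_pos: [0.397, -0.331, 0.1398]
orientation: [-0.3, -3.125, -0.004]
ft_force: [0.3, -0.3, -0.7]
width: 0.0586
tray? [  0.397  -0.332  79.091 198.33  170.088] [409. 246.]
tray? [  0.375   0.81  -78.745 265.175 174.04 ] [ 44. 246.]
tray? [  0.851  -0.641 -50.469 172.881 148.25 ] [507. 105.]
[ 0.39752855 -0.33059224  0.1401175 ] 0.05897327757327503
```

```bash
python3 -m handwheel '[[[0,0,0.3],[0,0,0]],[[0,0,0.3],[0,0,0]],[[0,0,0.3],[0,0,0]],[[0,0,0.25],[0,0,0]],[[0,0,0.08],[0,0,0]],[[0,0,0.06],[0,0,0]],[[0,0,0.01],[0,0,0]],[[0,0,0],[0,0,0]]]'
python3 -m handwheel '[[[0,0,0],[0,0,0]],[[0,0,0],[0,0,0]],[[0,0,0],[0,0,0]]]' 0.65
python3 -m handwheel '[[[0,0,-0.2],[0,0,0]],[[0,0,-0.4],[0,0,0]],[[0,0,-0.4],[0,0,0]],[[0,0,-0.4],[0,0,0]],[[0,0,-0.4],[0,0,0]],[[0,0,0],[0,0,0]]]' 1
python3 - <<'E'
from h import *
print(tocmd([.636,.0017,.2],85.5))
E
```

```text
time_s: 31.88
tcp_pos: [0.3986, -0.3323, -0.0137]
orientation: [0.299, 3.126, -0.002]
ft_force: [-0.0, 0.4, 0.1]
width: 0.0589
time_s: 32.25
tcp_pos: [0.398, -0.3321, -0.0143]
orientation: [0.299, 3.127, -0.001]
ft_force: [-0.7, 0.4, -0.6]
width: 0.0706
time_s: 33.0
tcp_pos: [0.4002, -0.3338, 0.2061]
orientation: [0.298, 3.119, -0.009]
ft_force: [0.8, -0.1, -0.2]
width: 0.0851
[array([-167.9,  374.1,    5.8]), array([-1.399,  3.118,  0.049]), 'turn z (ccw from above -> tool -z)', np.float64(-0.1122), 'fs', np.float64(-1.4)]
```

```bash
cat >> h.py <<'E'
from scipy.optimize import least_squares
def domes(im,cal,guess,Rs=.040,zc=.0425):
    h=cv2.cvtColor(im,cv2.COLOR_RGB2HSV); out=[]
    K,D,E=cal; o=-E[:3,:3].T@E[:3,3]
    m0=cv2.inRange(h,(5,70,40),(26,255,255))
    for g in guess:
        p=proj([[*g,.06]],cal)[0]; 
        n,l,st,ce=cv2.connectedComponentsWithStats(cv2.morphologyEx(m0,cv2.MORPH_OPEN,np.ones((3,3))))
        i=l[int(p[1]),int(p[0])]; mm=(l==i).astype(np.uint8)
        c=max(cv2.findContours(mm,cv2.RETR_EXTERNAL,cv2.CHAIN_APPROX_NONE)[0],key=cv2.contourArea)[:,0]
        Q=cast(c,cal,zc); d=Q-o; d/=np.linalg.norm(d,axis=1)[:,None]
        def f(v):
            C=np.array([v[0],v[1],zc]); w=o-C; near=(Q[:,:2]-C[:2])@(o-C)[:2]>0
            t=np.linalg.norm(np.cross(w,d),axis=1); q=np.linalg.norm(Q[:,:2]-C[:2],axis=1)
            return np.where(near,q,t)-v[2]
        s=least_squares(f,[*g,Rs],loss='soft_l1',f_scale=.001); out.append((*s.x.round(4),round(float(np.std(s.fun)),4),st[i,4]))
    return out
E
python3 -m handwheel '[[[-0.14,0.312,0.005],[0,0,0]],[[-0.14,0.312,0.005],[0,0,0]],[[-0.14,0.312,0.005],[0,0,0]],[[-0.14,0.312,0.005],[0,0,0]],[[-0.14,0.312,0.005],[0,0,0]],[[-0.14,0.312,0.005],[0,0,0]],[[-0.14,0.312,0.005],[0,0,0]],[[-0.14,0.312,0.005],[0,0,0]],[[-0.14,0.312,0.005],[0,0,0]],[[-0.14,0.312,0],[0,0,-0.7]],[[0,0,0],[0,0,-0.7]],[[0,0,0],[0,0,0]]]'
python3 -m handwheel '[[[0,0,0],[0,0,0]],[[0,0,0],[0,0,0]]]'
python3 - <<'E'
from h import *
im,cal=grab('wrist'); print(pose().round(4)); cv2.imwrite('pics/w9.png',im[:,:,::-1])
for d in domes(im,cal,[(.6275,-.108),(.636,.0017),(.6446,.1113)]): print(d)
t,ct=grab('top')
for d in domes(t,ct,[(.6275,-.108),(.636,.0017),(.6446,.1113)]): print('top',d)
for z in (.012,):
  for x in boards(t,ct,z,lo=(8,40,180))[1]: print('top',np.round(x[:5],4),x[5])
E
```

```text
time_s: 34.5
tcp_pos: [0.6332, 0.0045, 0.1943]
orientation: [-0.123, -3.137, 0.0]
ft_force: [-0.1, 0.0, -1.3]
width: 0.0856
time_s: 34.75
tcp_pos: [0.6335, 0.0034, 0.1959]
orientation: [-0.126, -3.139, -0.0]
ft_force: [-0.4, 1.0, -0.0]
width: 0.0851
[[-0.9968  0.0798  0.      0.6335]
 [ 0.0798  0.9968 -0.      0.0034]
 [-0.     -0.     -1.      0.1961]
 [ 0.      0.      0.      1.    ]]
(np.float64(0.6274), np.float64(-0.1053), np.float64(0.0421), 0.0007, np.int32(5748))
(np.float64(0.6362), np.float64(0.0032), np.float64(0.0427), 0.0004, np.int32(5850))
(np.float64(0.6443), np.float64(0.1118), np.float64(0.042), 0.0007, np.int32(5745))
top (np.float64(0.6288), np.float64(-0.1064), np.float64(0.0413), 0.0009, np.int32(582))
top (np.float64(0.4126), np.float64(0.0397), np.float64(0.3407), 0.1155, np.int32(43596))
top (np.float64(0.4184), np.float64(0.0393), np.float64(0.337), 0.1156, np.int32(43596))
top [  0.3969  -0.3355 -11.0107 132.1584  58.6771] [410. 247.]
top [  0.4621   0.2836 -11.6711 129.7831  57.4913] [216. 222.]
top [ 4.701000e-01 -8.250000e-02  7.672400e+00  1.283042e+02  5.773640e+01] [330. 222.]
```

Domes measured (dome0 0.6275,−0.1065; dome1 0.6361,0.0032; dome2 0.6446,0.1129), and the tray holds the boards. Going to the nearest fresh board at (330,222) in the top view.

```bash
python3 -m handwheel '[[[0.325,-0.206,0],[0,0,0]],[[0.325,-0.206,0],[0,0,0]],[[0.325,-0.205,0],[0,0,0]],[[0.325,-0.205,0],[0,0,0]],[[0,0,0.3],[0,0,-0.89]],[[0,0,0.3],[0,0,-0.89]],[[0,0,0.05],[0,0,-0.89]],[[0,0,0],[0,0,0]],[[0,0,0],[0,0,0]],[[0,0,0],[0,0,0]]]'
python3 - <<'E'
from h import *
im,cal=grab('wrist'); T=pose(); print(T.round(4)); cv2.imwrite('pics/w10.png',im[:,:,::-1])
for x in boards(im,cal,.012,amin=5000,lo=(8,40,170),hi=(24,108,255))[1]: print(np.round(x[:5],4),x[5],tocmd([x[0],x[1],T[2,3]],x[2]+90))
E
```

```text
time_s: 36.1
tcp_pos: [0.4712, -0.0822, 0.1188]
orientation: [-0.211, 3.133, -0.001]
ft_force: [-0.1, 0.2, -0.3]
width: 0.0855
[[-9.910e-01 -1.342e-01  1.500e-03  4.711e-01]
 [-1.342e-01  9.910e-01 -2.000e-04 -8.220e-02]
 [-1.400e-03 -4.000e-04 -1.000e+00  1.187e-01]
 [ 0.000e+00  0.000e+00  0.000e+00  1.000e+00]]
[ 4.686000e-01 -8.280000e-02  7.856400e+00  1.275786e+02  5.868930e+01] [319. 176.] [array([ 2.5, -0.2, -0. ]), array([ 0.021, -0.002, -0.   ]), 'turn z (ccw from above -> tool -z)', np.float64(-0.0025), 'fs', np.float64(-0.03)]
[4.398000e-01 7.020000e-02 3.194800e+01 1.826192e+02 9.702910e+01] [483. 164.] [array([ 1.060e+01,  1.552e+02, -1.000e-01]), array([ 8.800e-02,  1.293e+00, -1.000e-03]), 'turn z (ccw from above -> tool -z)', np.float64(-0.423), 'fs', np.float64(-5.29)]
[  0.4244  -0.3075  -4.7897 151.1007 117.5591] [ 57. 100.] [array([  76.5, -217. ,   -0. ]), array([ 0.637, -1.809, -0.   ]), 'turn z (ccw from above -> tool -z)', np.float64(0.2182), 'fs', np.float64(2.73)]
```

```bash
python3 -m handwheel '[[[0.021,0,0],[0,0,0]],[[0,0,0.3],[0,0,0]],[[0,0,0.3],[0,0,0]],[[0,0,0.3],[0,0,0]],[[0,0,0.2],[0,0,0]],[[0,0,0.1],[0,0,0]],[[0,0,0.05],[0,0,0]],[[0,0,0],[0,0,0]],[[0,0,0],[0,0,0]]]' 1 40
python3 -m handwheel '[[[0,0,0],[0,0,0]],[[0,0,0],[0,0,0]],[[0,0,0],[0,0,0]],[[0,0,0],[0,0,0]],[[0,0,0],[0,0,0]],[[0,0,0],[0,0,0]]]' -1 40
```

```text
time_s: 37.28
tcp_pos: [0.4689, -0.0826, -0.0312]
orientation: [-0.212, 3.133, -0.001]
ft_force: [-0.4, 0.1, 0.7]
width: 0.0849
time_s: 38.02
tcp_pos: [0.4686, -0.0826, -0.0311]
orientation: [-0.212, 3.133, -0.001]
ft_force: [-0.4, -0.1, 5.5]
width: 0.0589
```

```bash
cat >> h.py <<'E'
def held(im,dz=-.0432):
    """held board in tool frame: far end edge x, centre y, yaw (deg) on the plane tool z=dz"""
    c=get_calibration('wrist'); T=c['T_tool_cam']; cal=(c['camera_matrix'],c['distortion'],np.linalg.inv(T))
    h=cv2.cvtColor(im,cv2.COLOR_RGB2HSV); m=cv2.inRange(h,(8,40,165),(24,110,255)); m=cv2.morphologyEx(m,cv2.MORPH_CLOSE,np.ones((9,9)))
    m[:, :200]=0; m[:,440:]=0; m=cv2.morphologyEx(m,cv2.MORPH_OPEN,np.ones((5,5)))
    L,Rr=[],[]
    for v in range(140,225,3):
        u=np.where(m[v,200:440])[0]+200; L.append((u[0]-.5,v)); Rr.append((u[-1]+.5,v))
    top=[(u,np.where(m[:300,u])[0][0]-.5) for u in range(280,361,4)]
    L,Rr,t=[cast(x,cal,dz)[:,:2] for x in(L,Rr,top)]
    fl=np.polyfit(L[:,0],L[:,1],1); fr=np.polyfit(Rr[:,0],Rr[:,1],1); xt=np.median(t[:,0])
    s=(fl[0]+fr[0])/2; xc=xt-.065
    return dict(xc=round(xc,4),yc=round((np.polyval(fl,xc)+np.polyval(fr,xc))/2,4),yaw=round(np.degrees(s),2),w=round(abs(np.polyval(fl,.03)-np.polyval(fr,.03)),4))
E
python3 -m handwheel '[[[0,0,-0.1],[0,0,0]],[[0,0,-0.4],[0,0,0]],[[0,0,-0.4],[0,0,0]],[[0,0,-0.4],[0,0,0]],[[0,0,-0.12],[0,0,0]],[[0,0,0],[0,0,0]],[[0,0,0],[0,0,0]]]'
python3 - <<'E'
from h import *
im,cal=grab('wrist'); print(held(im)); T=pose(); print(T.round(4),r.get_state()['width'])
cv2.imwrite('pics/w11.png',im[:,:,::-1])
print(tocmd([.6275,-.1065,T[2,3]],85.5))
E
```

```text
time_s: 38.9
tcp_pos: [0.4665, -0.0822, 0.1366]
orientation: [0.212, -3.131, -0.001]
ft_force: [0.1, -0.5, -1.4]
width: 0.0582
{'xc': np.float64(-0.0009), 'yc': np.float64(-0.0029), 'yaw': np.float64(5.38), 'w': np.float64(0.0576)}
[[-9.909e-01 -1.346e-01 -4.000e-03  4.665e-01]
 [-1.346e-01  9.909e-01  7.000e-04 -8.210e-02]
 [ 3.900e-03  1.300e-03 -1.000e+00  1.364e-01]
 [ 0.000e+00  0.000e+00  0.000e+00  1.000e+00]] 0.05851296276862551
[array([-156.3,  -45.8,   -0.7]), array([-1.303, -0.382, -0.006]), 'turn z (ccw from above -> tool -z)', np.float64(0.2136), 'fs', np.float64(2.67)]
```

View pics/w11.png

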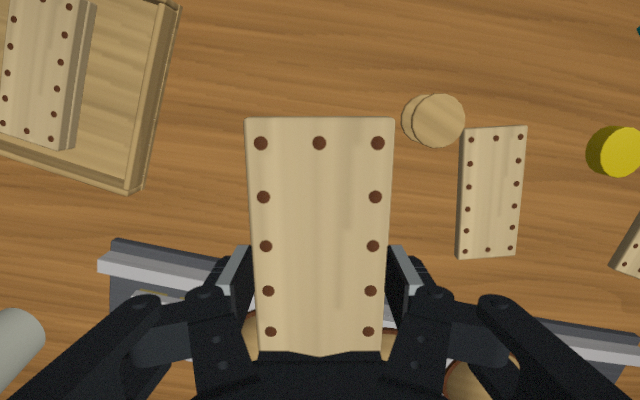

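Board held square (corners (245,118)-(394,118), centred on column 319.5, so the fitted yaw value is spurious). Taking it to dome0.

```bash
python3 -m handwheel '[[[-0.26,-0.076,0],[0,0,0]],[[-0.26,-0.076,0],[0,0,0]],[[-0.26,-0.076,0],[0,0,0]],[[-0.26,-0.076,0],[0,0,0]],[[-0.26,-0.076,0],[0,0,0]],[[0,0,0],[0,0,0.89]],[[0,0,0],[0,0,0.89]],[[0,0,0.22],[0,0,0.89]],[[0,0,0.3],[0,0,0]],[[0,0,0.15],[0,0,0]],[[0,0,0],[0,0,0]],[[0,0,0],[0,0,0]]]'
python3 - <<'E'
from h import *
T=pose(); print(T.round(4),r.get_state()['width'])
print(tocmd([.627,-.1065,.0518],85.5))
E
```

```text
time_s: 40.45
tcp_pos: [0.6285, -0.1066, 0.0576]
orientation: [-0.123, -3.138, -0.0]
ft_force: [0.6, 0.0, -0.8]
width: 0.0584
[[-9.969e-01  7.850e-02 -1.000e-03  6.285e-01]
 [ 7.850e-02  9.969e-01  2.000e-04 -1.066e-01]
 [ 1.000e-03  1.000e-04 -1.000e+00  5.760e-02]
 [ 0.000e+00  0.000e+00  0.000e+00  1.000e+00]] 0.05842879617068704
[array([ 1.5, -0. ,  5.8]), array([ 0.013, -0.   ,  0.048]), 'turn z (ccw from above -> tool -z)', np.float64(-0.0001), 'fs', np.float64(-0.0)]
```

```bash
python3 -m handwheel '[[[0.013,0,0.02],[0,0,0]],[[0,0,0.02],[0,0,0]],[[0,0,0.005],[0,0,0]],[[0,0,0],[0,0,0]],[[0,0,0],[0,0,0]]]'
python3 -m handwheel '[[[0,0,0],[0,0,0]],[[0,0,0],[0,0,0]],[[0,0,0],[0,0,0]],[[0,0,0],[0,0,0]]]' 0.6
python3 -m handwheel '[[[0,0,0],[0,0,0]],[[0,0,0],[0,0,0]],[[0,0,0],[0,0,0]],[[0,0,-0.05],[0,0,0]],[[0,0,-0.15],[0,0,0]],[[0,0,-0.35],[0,0,0]],[[0,0,-0.35],[0,0,0]],[[0,0,-0.3],[0,0,0]],[[0,0,0],[0,0,0]],[[0,0,0],[0,0,0]]]' 1
python3 - <<'E'
from h import *
im,cal=grab('wrist'); T=pose(); print(T.round(4)); cv2.imwrite('pics/w12.png',im[:,:,::-1])
for x in boards(im,cal,.0945,amin=3000,lo=(8,40,175),hi=(24,105,255))[1]: print(np.round(x[:5],4),x[5])
print(tocmd([.461,.083,.118],101.4))
E
```

```text
time_s: 41.08
tcp_pos: [0.6273, -0.1065, 0.0527]
orientation: [0.123, 3.139, 0.0]
ft_force: [0.4, -0.5, -1.4]
width: 0.0588
time_s: 41.58
tcp_pos: [0.6272, -0.1065, 0.0526]
orientation: [0.123, 3.139, -0.0]
ft_force: [0.1, -0.3, 0.3]
width: 0.0683
time_s: 42.82
tcp_pos: [0.6269, -0.1065, 0.1962]
orientation: [-0.123, -3.139, -0.0]
ft_force: [-0.6, 0.4, -0.0]
width: 0.0852
[[-9.969e-01  7.860e-02 -2.200e-03  6.264e-01]
 [ 7.860e-02  9.969e-01  4.000e-04 -1.064e-01]
 [ 2.200e-03  2.000e-04 -1.000e+00  1.954e-01]
 [ 0.000e+00  0.000e+00  0.000e+00  1.000e+00]]
[ 6.272000e-01 -1.048000e-01 -4.466300e+00  1.287051e+02  6.098300e+01] [320. 181.]
[array([179.6, 175.8,  77.8]), array([1.497, 1.465, 0.648]), 'turn z (ccw from above -> tool -z)', np.float64(-0.2776), 'fs', np.float64(-3.47)]
```

View pics/w12.png

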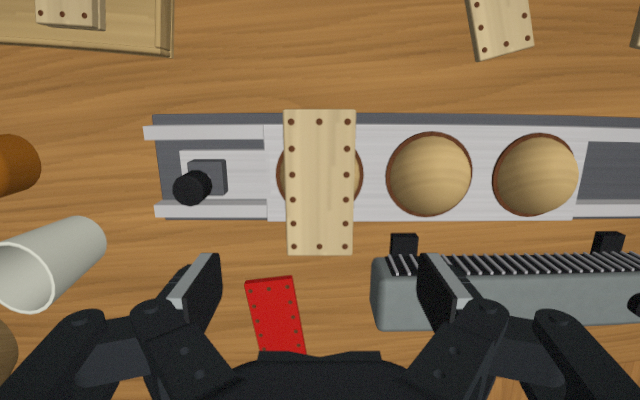

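Board balanced on dome0 (284–355, 110–254). I'll check its tilt with a corner-based PnP, using the flat table board as a reference.

```bash
cat >> h.py <<'E'
def quad(im,uv,lo=(8,30,140),hi=(26,112,255)):
    h=cv2.cvtColor(im,cv2.COLOR_RGB2HSV); m=cv2.morphologyEx(cv2.inRange(h,lo,hi),cv2.MORPH_CLOSE,np.ones((9,9))); m=cv2.morphologyEx(m,cv2.MORPH_OPEN,np.ones((7,7)))
    n,l,st,_=cv2.connectedComponentsWithStats(m); mm=(l==l[uv[1],uv[0]]).astype(np.uint8)
    c=max(cv2.findContours(mm,cv2.RETR_EXTERNAL,cv2.CHAIN_APPROX_NONE)[0],key=cv2.contourArea)[:,0].astype(np.float32)
    b=cv2.boxPoints(cv2.minAreaRect(c)); ln=[]
    for i in range(4):
        a,e=b[i],b[(i+1)%4]; L=np.linalg.norm(e-a); d=(e-a)/L; t=(c-a)@d; s=abs((c-a)@np.array([-d[1],d[0]]))
        k=c[(t>.12*L)&(t<.88*L)&(s<9)]; ln.append(cv2.fitLine(k,cv2.DIST_HUBER,0,.01,.01).ravel())
    q=[]
    for i in range(4):
        A,B=ln[i-1],ln[i]; t=np.linalg.solve(np.c_[A[:2],-B[:2]],B[2:]-A[2:]); q.append(A[2:]+t[0]*A[:2])
    return np.array(q)
def tilt(im,cal,uv,W=(.130,.060),**k):
    q=quad(im,uv,**k)
    if np.linalg.norm(q[1]-q[0])<np.linalg.norm(q[2]-q[1]): q=np.roll(q,-1,0)
    a,b=W[0]/2,W[1]/2; P=np.array([[-a,-b,0],[a,-b,0],[a,b,0],[-a,b,0]])
    out=[]
    ok,rv,tv,er=cv2.solvePnPGeneric(P,q.astype(float),cal[0],cal[1],flags=cv2.SOLVEPNP_IPPE)
    for v,t,e in zip(rv,tv,er):
        Rw=cal[2][:3,:3].T@cv2.Rodrigues(v)[0]; n=Rw[:,2]*np.sign(Rw[2,2]); c=cal[2][:3,:3].T@(t.ravel()-cal[2][:3,3])
        out.append(('tiltx,y deg',np.degrees(n[:2]).round(1),'c',c.round(4),'err',e.round(2)))
    return q.round(1),out
E
python3 - <<'E'
from h import *
c=get_calibration('wrist')
for f,uv,T in(('w12',(320,180),pose()),('w10',(319,176),np.array([[-.991,-.1342,.0015,.4711],[-.1342,.991,-.0002,-.0822],[-.0014,-.0004,-1,.1187],[0,0,0,1]])),
  ('w6',(318,172),np.array([[-.9971,.0767,.0003,.6368],[.0767,.9971,-.0004,.0003],[-.0004,-.0003,-1,.2005],[0,0,0,1]]))):
    im=cv2.imread(f'pics/{f}.png')[:,:,::-1].copy()
    print(f,*tilt(im,(c['camera_matrix'],c['distortion'],np.linalg.inv(T@c['T_tool_cam'])),uv),sep='\n')
E
```

```text
w12
[[353.3 109. ]
 [364.1 255. ]
 [286.8 255. ]
 [281.8 109. ]]
[('tiltx,y deg', array([-35.3,   8.2]), 'c', array([ 0.6134, -0.1033,  0.1084]), 'err', array([1.55])), ('tiltx,y deg', array([12.6, -7.1]), 'c', array([ 0.6246, -0.1043,  0.1144]), 'err', array([4.26]))]
w10
[[354.5 105. ]
 [350.8 248.6]
 [287.  250.1]
 [282.2 105. ]]
[('tiltx,y deg', array([-1.7,  2.6]), 'c', array([ 0.469 , -0.0827,  0.0074]), 'err', array([0.19])), ('tiltx,y deg', array([-24.2,  -5.9]), 'c', array([ 0.463 , -0.0839,  0.0078]), 'err', array([2.48]))]
w6
[[275.9 245.5]
 [294.2 101.2]
 [361.4 111.3]
 [358.8 257.2]]
[('tiltx,y deg', array([-35.4,  12.7]), 'c', array([0.6203, 0.0052, 0.1167]), 'err', array([0.68])), ('tiltx,y deg', array([ 15.3, -12.3]), 'c', array([0.6315, 0.0024, 0.128 ]), 'err', array([6.76]))]
```

```bash
python3 - <<'E'
from h import *
c=get_calibration('wrist')
im=cv2.imread('pics/w12.png')[:,:,::-1].copy(); h=cv2.cvtColor(im,cv2.COLOR_RGB2HSV)
print(h[180,345:366,1],h[180,345:366,2])
cal=(c['camera_matrix'],c['distortion'],np.linalg.inv(pose()@c['T_tool_cam']))
for S in(92,98,104): print(S,*tilt(im,cal,(320,150),lo=(8,30,170),hi=(26,S,255)),sep='\n')
E
```

```text
[ 76  75  75  77  80  76  78  79  76  94 105 106 110 116 138 151 150 106
  17   3   7] [198 200 201 199 197 198 194 194 190 184 178 175 170 152 118 101 100 113
 166 189 191]
92
[[355.6 109. ]
 [351.4 254. ]
 [287.9 254. ]
 [283.4 109. ]]
[('tiltx,y deg', array([-4.4, -0. ]), 'c', array([ 0.6271, -0.106 ,  0.0841]), 'err', array([0.48])), ('tiltx,y deg', array([-22.9,   2. ]), 'c', array([ 0.6222, -0.1056,  0.0844]), 'err', array([2.25]))]
98
[[355.5 109. ]
 [351.6 253.7]
 [287.8 255.1]
 [283.5 109. ]]
[('tiltx,y deg', array([-4.4,  4. ]), 'c', array([ 0.6271, -0.1058,  0.0847]), 'err', array([0.45])), ('tiltx,y deg', array([-23. ,  -2.1]), 'c', array([ 0.6222, -0.1058,  0.085 ]), 'err', array([2.26]))]
104
[[355.6 109.3]
 [351.5 253.9]
 [287.9 255.3]
 [283.5 108.9]]
[('tiltx,y deg', array([-4.8,  3.3]), 'c', array([ 0.6271, -0.1058,  0.0847]), 'err', array([0.51])), ('tiltx,y deg', array([-22.7,  -1.3]), 'c', array([ 0.6224, -0.1058,  0.085 ]), 'err', array([2.26]))]
```

Tilt on dome0 is roughly 2–3° relative to the flat reference, so fine; I'll bias the next boards +1 mm in x. Next is the middle fresh board.

```bash
python3 -m handwheel '[[[0.25,0.244,0],[0,0,0]],[[0.25,0.244,0],[0,0,0]],[[0.25,0.244,0],[0,0,0]],[[0.25,0.244,0],[0,0,0]],[[0.25,0.244,0],[0,0,0]],[[0.247,0.245,0],[0,0,0]],[[0,0,0.2],[0,0,-0.87]],[[0,0,0.2],[0,0,-0.87]],[[0,0,0.2],[0,0,-0.87]],[[0,0,0.04],[0,0,-0.87]],[[0,0,0],[0,0,0]],[[0,0,0],[0,0,0]]]'
python3 - <<'E'
from h import *
im,cal=grab('wrist'); T=pose(); print(T.round(4)); cv2.imwrite('pics/w13.png',im[:,:,::-1])
for x in boards(im,cal,.012,amin=5000,lo=(8,40,170),hi=(24,104,255))[1]: print(np.round(x[:5],4),x[5],tocmd([x[0],x[1],-.031],x[2]+90))
print(tilt(im,cal,(320,176),lo=(8,30,170),hi=(26,100,255)))
E
```

```text
time_s: 44.38
tcp_pos: [0.4616, 0.0828, 0.1195]
orientation: [0.312, -3.125, 0.0]
ft_force: [0.3, -0.1, -0.9]
width: 0.0853
[[-9.803e-01 -1.977e-01 -1.000e-04  4.619e-01]
 [-1.977e-01  9.803e-01 -0.000e+00  8.290e-02]
 [ 1.000e-04 -0.000e+00 -1.000e+00  1.198e-01]
 [ 0.000e+00  0.000e+00  0.000e+00  1.000e+00]]
[  0.4616   0.283  -11.7469 128.3447  57.9297] [531. 223.] [array([-39.3, 196.3, 150.8]), array([-0.328,  1.636,  1.256]), 'turn z (ccw from above -> tool -z)', np.float64(0.4041), 'fs', np.float64(5.05)]
[4.586000e-01 8.240000e-02 1.180950e+01 1.284747e+02 5.872780e+01] [320. 176.] [array([  3.3,   0.2, 150.8]), array([0.027, 0.002, 1.256]), 'turn z (ccw from above -> tool -z)', np.float64(-0.0071), 'fs', np.float64(-0.09)]
(array([[354.4, 106. ],
       [351.3, 249. ],
       [288.8, 249. ],
       [284. , 106. ]], dtype=float32), [('tiltx,y deg', array([-5. , -3.7]), 'c', array([0.4599, 0.0826, 0.0016]), 'err', array([0.57])), ('tiltx,y deg', array([-20.7,  -1.6]), 'c', array([0.456 , 0.082 , 0.0018]), 'err', array([1.9]))])
```

The flat board also reads −5°, so dome0's board is level within noise and I'll drop the bias. Grasping.

```bash
python3 -m handwheel '[[[0.027,0,0],[0,0,-0.09]],[[0,0,0.3],[0,0,0]],[[0,0,0.3],[0,0,0]],[[0,0,0.3],[0,0,0]],[[0,0,0.2],[0,0,0]],[[0,0,0.1],[0,0,0]],[[0,0,0.056],[0,0,0]],[[0,0,0],[0,0,0]],[[0,0,0],[0,0,0]]]' 1 40
python3 -m handwheel '[[[0,0,0],[0,0,0]],[[0,0,0],[0,0,0]],[[0,0,0],[0,0,0]],[[0,0,0],[0,0,0]],[[0,0,0],[0,0,0]],[[0,0,0],[0,0,0]]]' -1 40
python3 -m handwheel '[[[0,0,-0.1],[0,0,0]],[[0,0,-0.4],[0,0,0]],[[0,0,-0.4],[0,0,0]],[[0,0,-0.4],[0,0,0]],[[0,0,-0.12],[0,0,0]],[[0,0,0],[0,0,0]],[[0,0,0],[0,0,0]]]'
python3 - <<'E'
from h import *
im,cal=grab('wrist'); print(held(im)); T=pose(); print(T[:3,3].round(4),r.get_state()['width'])
h=cv2.cvtColor(im,cv2.COLOR_RGB2HSV); m=cv2.inRange(h,(8,40,165),(24,104,255))[130,200:440]; u=np.where(m)[0]+200; print(u[0],u[-1])
print(tocmd([.6361,.0032,T[2,3]],85.5))
E
```

```text
time_s: 45.55
tcp_pos: [0.4596, 0.0824, -0.0301]
orientation: [-0.324, 3.123, 0.0]
ft_force: [0.3, 0.8, 0.2]
width: 0.0851
time_s: 46.3
tcp_pos: [0.4593, 0.0823, -0.03]
orientation: [-0.324, 3.123, 0.0]
ft_force: [-1.4, -0.3, 5.2]
width: 0.0584
time_s: 47.18
tcp_pos: [0.4573, 0.082, 0.1377]
orientation: [0.324, -3.121, 0.0]
ft_force: [-0.7, 0.3, -1.3]
width: 0.0582
{'xc': np.float64(-0.0001), 'yc': np.float64(0.0003), 'yaw': np.float64(-0.08), 'w': np.float64(0.0576)}
[0.4572 0.082  0.1375] 0.05833402875109132
247 393
[array([-158.9, -113.9,   -0.7]), array([-1.324, -0.949, -0.005]), 'turn z (ccw from above -> tool -z)', np.float64(0.2856), 'fs', np.float64(3.57)]
```

```bash
python3 -m handwheel '[[[-0.265,-0.19,0],[0,0,0]],[[-0.265,-0.19,0],[0,0,0]],[[-0.265,-0.19,0],[0,0,0]],[[-0.265,-0.19,0],[0,0,0]],[[-0.264,-0.189,0],[0,0,0]],[[0,0,0],[0,0,0.893]],[[0,0,0],[0,0,0.893]],[[0,0,0],[0,0,0.893]],[[0,0,0.22],[0,0,0.893]],[[0,0,0.28],[0,0,0]],[[0,0,0.14],[0,0,0]],[[0,0,0],[0,0,0]]]'
python3 -m handwheel '[[[0,0,0],[0,0,0]],[[0,0,0],[0,0,0]]]'
python3 - <<'E'
from h import *
print(pose()[:3,3],r.get_state()['width'],tocmd([.6361,.0032,.0533],85.5))
E
```

```text
time_s: 48.72
tcp_pos: [0.6356, 0.0034, 0.0599]
orientation: [-0.123, -3.134, 0.0]
ft_force: [0.1, -0.0, 0.1]
width: 0.0586
time_s: 48.98
tcp_pos: [0.6388, 0.0035, 0.0642]
orientation: [0.123, 3.136, 0.0]
ft_force: [0.5, -0.6, -0.6]
width: 0.0582
[0.63881713 0.00345446 0.06420703] 0.05823920902571082 [array([ 2.7, -0.5, 10.9]), array([ 0.023, -0.004,  0.091]), 'turn z (ccw from above -> tool -z)', np.float64(-0.0002), 'fs', np.float64(-0.0)]
```

```bash
python3 -m handwheel '[[[0.02,-0.003,0.04],[0,0,0]],[[0,0,0],[0,0,0]],[[0,0,0],[0,0,0]],[[0,0,0],[0,0,0]]]'
python3 - <<'E'
from h import *
print(pose().round(4),r.get_state()['width'],tocmd([.6361,.0032,.0533],85.5))
E
```

```text
time_s: 49.48
tcp_pos: [0.6353, 0.0032, 0.058]
orientation: [0.124, 3.139, -0.0]
ft_force: [-0.5, -0.3, -0.6]
width: 0.0583
[[-9.969e-01  7.870e-02  2.000e-04  6.353e-01]
 [ 7.870e-02  9.969e-01 -0.000e+00  3.200e-03]
 [-2.000e-04  0.000e+00 -1.000e+00  5.800e-02]
 [ 0.000e+00  0.000e+00  0.000e+00  1.000e+00]] 0.05825149360130524 [array([-0.8,  0. ,  4.7]), array([-0.007,  0.   ,  0.039]), 'turn z (ccw from above -> tool -z)', np.float64(-0.0002), 'fs', np.float64(-0.0)]
```

```bash
python3 -m handwheel '[[[-0.006,0,0.02],[0,0,0]],[[0,0,0.02],[0,0,0]],[[0,0,0],[0,0,0]],[[0,0,0],[0,0,0]],[[0,0,0],[0,0,0]]]'
python3 -m handwheel '[[[0,0,0],[0,0,0]],[[0,0,0],[0,0,0]],[[0,0,0],[0,0,0]],[[0,0,0],[0,0,0]]]' 0.6
python3 -m handwheel '[[[0,0,0],[0,0,0]],[[0,0,0],[0,0,0]],[[0,0,0],[0,0,0]],[[0,0,-0.05],[0,0,0]],[[0,0,-0.15],[0,0,0]],[[0,0,-0.35],[0,0,0]],[[0,0,-0.35],[0,0,0]],[[0,0,-0.3],[0,0,0]],[[0,0,0],[0,0,0]],[[0,0,0],[0,0,0]]]' 1
python3 -m handwheel '[[[0,0,0],[0,0,0]],[[0,0,0],[0,0,0]]]'
python3 - <<'E'
from h import *
im,cal=grab('wrist'); T=pose(); print(T.round(4)); cv2.imwrite('pics/w14.png',im[:,:,::-1])
for x in boards(im,cal,.0945,amin=3000,lo=(8,40,175),hi=(24,98,255))[1]: print(np.round(x[:5],4),x[5])
print(tilt(im,cal,(320,150),lo=(8,30,170),hi=(26,98,255)))
print(tocmd([.4616,.283,.118],78.3))
E
```

```text
time_s: 50.1
tcp_pos: [0.6359, 0.0032, 0.0531]
orientation: [-0.124, -3.139, -0.0]
ft_force: [-0.1, -0.6, -1.1]
width: 0.0585
time_s: 50.6
tcp_pos: [0.636, 0.0032, 0.0531]
orientation: [0.124, 3.139, -0.0]
ft_force: [-0.3, -0.1, 0.1]
width: 0.0683
time_s: 51.85
tcp_pos: [0.6356, 0.0032, 0.1967]
orientation: [-0.124, -3.139, 0.0]
ft_force: [-0.2, 0.2, -1.0]
width: 0.0856
time_s: 52.1
tcp_pos: [0.6352, 0.0032, 0.1956]
orientation: [-0.124, -3.137, 0.0]
ft_force: [0.5, 0.1, -0.2]
width: 0.0855
[[-9.969e-01  7.870e-02 -2.100e-03  6.354e-01]
 [ 7.870e-02  9.969e-01 -0.000e+00  3.200e-03]
 [ 2.100e-03 -2.000e-04 -1.000e+00  1.959e-01]
 [ 0.000e+00  0.000e+00  0.000e+00  1.000e+00]]
[ 6.273000e-01 -1.060000e-01 -4.452100e+00  1.279482e+02  5.836170e+01] [192. 182.]
[ 6.354000e-01  3.800000e-03 -4.792800e+00  1.279107e+02  5.847650e+01] [320. 181.]
(array([[355.7, 110. ],
       [351.5, 255.4],
       [287.6, 254.8],
       [284.2, 110. ]], dtype=float32), [('tiltx,y deg', array([-5.7, -0.3]), 'c', array([0.6366, 0.0036, 0.084 ]), 'err', array([0.43])), ('tiltx,y deg', array([-21.9,   2.3]), 'c', array([0.6323, 0.0041, 0.0841]), 'err', array([1.99]))])
[array([195.1, 265.3,  78.2]), array([1.626, 2.211, 0.652]), 'turn z (ccw from above -> tool -z)', np.float64(0.1254), 'fs', np.float64(1.57)]
```

```bash
python3 -m handwheel '[[[0.232,0.316,0],[0,0,0]],[[0.232,0.316,0],[0,0,0]],[[0.232,0.316,0],[0,0,0]],[[0.232,0.316,0],[0,0,0]],[[0.232,0.316,0],[0,0,0]],[[0.232,0.316,0],[0,0,0]],[[0.234,0.315,0],[0,0,0]],[[0,0,0.3],[0,0,0.79]],[[0,0,0.3],[0,0,0.78]],[[0,0,0.05],[0,0,0]],[[0,0,0],[0,0,0]],[[0,0,0],[0,0,0]]]'
python3 -m handwheel '[[[0,0,0],[0,0,0]],[[0,0,0],[0,0,0]]]'
python3 - <<'E'
from h import *
im,cal=grab('wrist'); T=pose(); print(T.round(4))
for x in boards(im,cal,.012,amin=5000,lo=(8,40,170),hi=(24,104,255))[1]: print(np.round(x[:5],4),x[5],tocmd([x[0],x[1],-.031],x[2]+90))
E
```

```text
time_s: 53.65
tcp_pos: [0.4635, 0.2835, 0.1207]
orientation: [0.32, 3.123, 0.003]
ft_force: [-0.1, 1.2, 0.0]
width: 0.0855
time_s: 53.9
tcp_pos: [0.4628, 0.2832, 0.1199]
orientation: [0.32, 3.124, 0.001]
ft_force: [0.2, 1.3, 0.5]
width: 0.0854
[[-9.792e-01  2.030e-01  1.000e-03  4.626e-01]
 [ 2.030e-01  9.792e-01  6.000e-04  2.832e-01]
 [-8.000e-04  8.000e-04 -1.000e+00  1.197e-01]
 [ 0.000e+00  0.000e+00  0.000e+00  1.000e+00]]
[  0.4618   0.2836 -11.7293 127.3711  58.769 ] [319. 178.] [array([1.100e+00, 1.000e-01, 1.507e+02]), array([9.000e-03, 1.000e-03, 1.256e+00]), 'turn z (ccw from above -> tool -z)', np.float64(0.0003), 'fs', np.float64(0.0)]
```

```bash
python3 -m handwheel '[[[0.009,0,0],[0,0,0]],[[0,0,0.3],[0,0,0]],[[0,0,0.3],[0,0,0]],[[0,0,0.3],[0,0,0]],[[0,0,0.2],[0,0,0]],[[0,0,0.1],[0,0,0]],[[0,0,0.056],[0,0,0]],[[0,0,0],[0,0,0]],[[0,0,0],[0,0,0]]]' 1 40
python3 -m handwheel '[[[0,0,0],[0,0,0]],[[0,0,0],[0,0,0]],[[0,0,0],[0,0,0]],[[0,0,0],[0,0,0]],[[0,0,0],[0,0,0]],[[0,0,0],[0,0,0]]]' -1 40
python3 -m handwheel '[[[0,0,-0.1],[0,0,0]],[[0,0,-0.4],[0,0,0]],[[0,0,-0.4],[0,0,0]],[[0,0,-0.4],[0,0,0]],[[0,0,-0.12],[0,0,0]],[[0,0,0],[0,0,0]],[[0,0,0],[0,0,0]],[[0,0,0],[0,0,0]],[[0,0,0],[0,0,0]]]'
python3 - <<'E'
from h import *
im,cal=grab('wrist'); print(held(im)); T=pose(); print(T[:3,3].round(4),r.get_state()['width'])
print(tocmd([.6446,.1129,T[2,3]],85.5))
E
```

```text
time_s: 55.08
tcp_pos: [0.4621, 0.2838, -0.0307]
orientation: [0.32, 3.124, 0.002]
ft_force: [-0.4, -0.4, 0.8]
width: 0.0856
time_s: 55.82
tcp_pos: [0.4618, 0.2836, -0.0307]
orientation: [0.32, 3.124, 0.001]
ft_force: [-1.4, 0.0, 6.5]
width: 0.0587
time_s: 56.95
tcp_pos: [0.4605, 0.2829, 0.1374]
orientation: [-0.32, -3.123, 0.002]
ft_force: [-0.6, 0.8, 0.2]
width: 0.0586
{'xc': np.float64(-0.0009), 'yc': np.float64(0.0005), 'yaw': np.float64(-0.03), 'w': np.float64(0.058)}
[0.4607 0.283  0.1377] 0.05840719204592945
[array([-2.146e+02, -1.292e+02, -1.000e-01]), array([-1.788e+00, -1.077e+00, -1.000e-03]), 'turn z (ccw from above -> tool -z)', np.float64(-0.1258), 'fs', np.float64(-1.57)]
```

```bash
python3 -m handwheel '[[[-0.255,-0.154,0],[0,0,0]],[[-0.255,-0.154,0],[0,0,0]],[[-0.255,-0.154,0],[0,0,0]],[[-0.255,-0.154,0],[0,0,0]],[[-0.255,-0.154,0],[0,0,0]],[[-0.255,-0.154,0],[0,0,0]],[[-0.253,-0.153,0],[0,0,0]],[[0,0,0],[0,0,-0.785]],[[0,0,0.2],[0,0,-0.785]],[[0,0,0.28],[0,0,0]],[[0,0,0.16],[0,0,0]],[[0,0,0],[0,0,0]]]'
python3 -m handwheel '[[[0,0,0],[0,0,0]],[[0,0,0],[0,0,0]],[[0,0,0],[0,0,0]],[[0,0,0],[0,0,0]]]'
python3 - <<'E'
from h import *
print(pose()[:3,3],r.get_state()['width'],tocmd([.644,.1127,.0527],85.5))
E
```

```text
time_s: 58.5
tcp_pos: [0.6425, 0.1129, 0.0592]
orientation: [-0.124, -3.134, 0.002]
ft_force: [0.0, -0.5, 0.0]
width: 0.0584
time_s: 59.0
tcp_pos: [0.6448, 0.1134, 0.0625]
orientation: [0.124, 3.138, 0.0]
ft_force: [-0.1, 0.5, -0.5]
width: 0.0588
[0.64479878 0.1133867  0.06253378] 0.0587950013435032 [array([ 0.8, -0.7,  9.8]), array([ 0.006, -0.006,  0.082]), 'turn z (ccw from above -> tool -z)', np.float64(-0.0001), 'fs', np.float64(-0.0)]
```

```bash
python3 -m handwheel '[[[0.006,-0.006,0.03],[0,0,0]],[[0,0,0.02],[0,0,0]],[[0,0,0],[0,0,0]],[[0,0,0],[0,0,0]],[[0,0,0],[0,0,0]],[[0,0,0],[0,0,0]]]'
python3 - <<'E'
from h import *
print(pose()[:3,3],r.get_state()['width'],tocmd([.644,.1127,.0527],85.5))
E
```

```text
time_s: 59.75
tcp_pos: [0.6438, 0.1127, 0.056]
orientation: [0.124, 3.139, 0.0]
ft_force: [-0.1, 0.1, -0.8]
width: 0.0582
[0.64378325 0.1126808  0.05602241] 0.05818740670467868 [array([-0.2,  0. ,  3.3]), array([-0.002,  0.   ,  0.028]), 'turn z (ccw from above -> tool -z)', np.float64(-0.0002), 'fs', np.float64(-0.0)]
```

```bash
python3 -m handwheel '[[[0,0,0.013],[0,0,0]],[[0,0,0.012],[0,0,0]],[[0,0,0],[0,0,0]],[[0,0,0],[0,0,0]],[[0,0,0],[0,0,0]]]'
python3 -m handwheel '[[[0,0,0],[0,0,0]],[[0,0,0],[0,0,0]],[[0,0,0],[0,0,0]],[[0,0,0],[0,0,0]]]' 0.6
python3 -m handwheel '[[[0,0,0],[0,0,0]],[[0,0,0],[0,0,0]],[[0,0,0],[0,0,0]],[[0,0,-0.05],[0,0,0]],[[0,0,-0.15],[0,0,0]],[[0,0,-0.35],[0,0,0]],[[0,0,-0.35],[0,0,0]],[[0,0,-0.3],[0,0,0]],[[0,0,0],[0,0,0]],[[0,0,0],[0,0,0]],[[0,0,0],[0,0,0]],[[0,0,0],[0,0,0]]]' 1
python3 - <<'E'
from h import *
im,cal=grab('wrist'); T=pose(); print(T[:3,3].round(4)); cv2.imwrite('pics/w15.png',im[:,:,::-1])
for x in boards(im,cal,.0945,amin=3000,lo=(8,40,175),hi=(24,98,255))[1]: print(np.round(x[:5],4),x[5])
print(tilt(im,cal,(320,150),lo=(8,30,170),hi=(26,98,255)))
print(tocmd([.6189,-.2165,.2],85.5))
E
```

```text
time_s: 60.38
tcp_pos: [0.6438, 0.1126, 0.053]
orientation: [0.124, 3.139, 0.0]
ft_force: [0.2, 0.2, -1.4]
width: 0.0584
time_s: 60.88
tcp_pos: [0.6437, 0.1126, 0.053]
orientation: [0.124, 3.139, -0.0]
ft_force: [0.4, -0.0, 0.1]
width: 0.068
time_s: 62.38
tcp_pos: [0.643, 0.1125, 0.1954]
orientation: [-0.124, -3.136, 0.001]
ft_force: [-0.5, -0.4, 0.6]
width: 0.0853
[0.6432 0.1125 0.1957]
[ 6.273000e-01 -1.058000e-01 -4.587300e+00  1.283936e+02  5.869840e+01] [ 72. 184.]
[ 6.440000e-01  1.131000e-01 -4.706100e+00  1.279637e+02  5.866090e+01] [320. 182.]
[ 6.357000e-01  5.100000e-03 -5.431500e+00  1.297621e+02  6.144080e+01] [194. 185.]
(array([[355.8, 111. ],
       [351.6, 256. ],
       [287.7, 256. ],
       [284.2, 111. ]], dtype=float32), [('tiltx,y deg', array([-5. ,  1.2]), 'c', array([0.6452, 0.113 , 0.0844]), 'err', array([0.38])), ('tiltx,y deg', array([-22.9,   0.8]), 'c', array([0.6405, 0.1133, 0.0845]), 'err', array([2.07]))])
[array([  -1.7, -329.9,   -4.1]), array([-0.014, -2.749, -0.034]), 'turn z (ccw from above -> tool -z)', np.float64(-0.0002), 'fs', np.float64(-0.0)]
```

All three balanced. Over to the knob.

```bash
python3 -m handwheel '[[[0,-0.344,-0.004],[0,0,0]],[[0,-0.344,-0.004],[0,0,0]],[[0,-0.344,-0.004],[0,0,0]],[[0,-0.344,-0.004],[0,0,0]],[[0,-0.344,-0.004],[0,0,0]],[[0,-0.343,-0.004],[0,0,0]],[[0,-0.343,-0.004],[0,0,0]],[[0,-0.343,-0.004],[0,0,0]],[[-0.014,0,0],[0,0,0]],[[0,0,0],[0,0,0]],[[0,0,0],[0,0,0]],[[0,0,0],[0,0,0]]]' 0.4 60
python3 - <<'E'
from h import *
im,cal=grab('wrist'); T=pose(); print(T.round(4),r.get_state()['width']); cv2.imwrite('pics/w16.png',im[:,:,::-1])
p=proj([[.6189,-.2165,.106]],cal)[0]; print(p)
g=cv2.cvtColor(im,cv2.COLOR_RGB2GRAY); x,y=p.astype(int); s=g[y-45:y+45,x-45:x+45]
n,l,st,ce=cv2.connectedComponentsWithStats((s<55).astype(np.uint8))
for i in range(1,n):
    if st[i,4]>200: print(st[i],ce[i]+[x-45,y-45],cast([ce[i]+[x-45,y-45]],cal,.103))
cv2.imwrite('pics/w16c.png',cv2.resize(im[80:300,150:600],None,fx=1.7,fy=1.7)[:,:,::-1])
E
```

```text
time_s: 63.92
tcp_pos: [0.6197, -0.2151, 0.2009]
orientation: [0.121, 3.139, 0.0]
ft_force: [0.3, -0.3, 0.5]
width: 0.0597
[[-9.970e-01  7.710e-02  1.000e-04  6.197e-01]
 [ 7.710e-02  9.970e-01  1.000e-04 -2.153e-01]
 [-1.000e-04  1.000e-04 -1.000e+00  2.009e-01]
 [ 0.000e+00  0.000e+00  0.000e+00  1.000e+00]] 0.05966011387351857
[317.28818602 187.50901836]
[ 30  26  32  35 882] [317.71655329 184.96485261] [[ 0.61749138 -0.21604369  0.103     ]]
```

View pics/w16c.png

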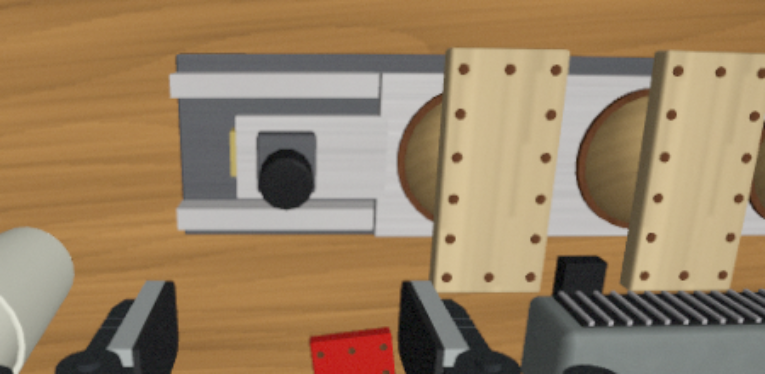

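Knob found at (287,178) in the crop, clear of the neighbouring board. Descend and grip.

```bash
python3 -m handwheel '[[[0.011,-0.008,0],[0,0,0]],[[0,0,0.3],[0,0,0]],[[0,0,0.3],[0,0,0]],[[0,0,0.3],[0,0,0]],[[0,0,0.2],[0,0,0]],[[0,0,0.1],[0,0,0]],[[0,0,0.047],[0,0,0]],[[0,0,0],[0,0,0]],[[0,0,0],[0,0,0]]]'
python3 -m handwheel '[[[0,0,0],[0,0,0]],[[0,0,0],[0,0,0]],[[0,0,0],[0,0,0]],[[0,0,0],[0,0,0]],[[0,0,0],[0,0,0]],[[0,0,0],[0,0,0]]]' -1 60
python3 -m handwheel '[[[0,0,-0.042],[0,0,0]],[[0,0,-0.042],[0,0,0]],[[0,0,-0.042],[0,0,0]],[[0,0,0],[0,0,0]],[[0,0,0],[0,0,0]],[[0,0,0],[0,0,0]]]'
```

```text
time_s: 65.1
tcp_pos: [0.619, -0.2176, 0.0525]
orientation: [0.124, 3.137, -0.001]
ft_force: [0.0, 0.6, -0.6]
width: 0.0596
time_s: 65.85
tcp_pos: [0.6185, -0.2172, 0.0522]
orientation: [0.123, 3.138, -0.0]
ft_force: [-1.3, 1.2, 6.0]
width: 0.0263
time_s: 66.6
tcp_pos: [0.6182, -0.2171, 0.0656]
orientation: [-0.124, -3.139, -0.0]
ft_force: [5.6, -0.4, -9.2]
width: 0.0258
```

```bash
python3 -m handwheel '[[[0,0.01,0],[0,0,0]],[[0,0.02,0],[0,0,0]],[[0,0.03,0],[0,0,0]],[[0,0.04,0],[0,0,0]],[[0,0.05,0],[0,0,0]],[[0,0.05,0],[0,0,0]],[[0,0.05,0],[0,0,0]],[[0,0.05,0],[0,0,0]],[[0,0.05,0],[0,0,0]],[[0,0.05,0],[0,0,0]],[[0,0.05,0],[0,0,0]],[[0,0.05,0],[0,0,0]]]'
python3 -m handwheel '[[[0,0.05,0],[0,0,0]],[[0,0.05,0],[0,0,0]],[[0,0.05,0],[0,0,0]],[[0,0.05,0],[0,0,0]],[[0,0.05,0],[0,0,0]],[[0,0.05,0],[0,0,0]],[[0,0.05,0],[0,0,0]],[[0,0.05,0],[0,0,0]],[[0,0.04,0],[0,0,0]],[[0,0.03,0],[0,0,0]],[[0,0.02,0],[0,0,0]],[[0,0.01,0],[0,0,0]]]'
python3 -m handwheel '[[[0,0,0],[0,0,0]],[[0,0,0],[0,0,0]],[[0,0,0],[0,0,0]]]'
```

```text
time_s: 68.1
tcp_pos: [0.6228, -0.1583, 0.0656]
orientation: [-0.125, -3.139, 0.002]
ft_force: [5.6, -3.3, -8.7]
width: 0.0263
time_s: 69.6
tcp_pos: [0.6275, -0.0986, 0.0656]
orientation: [-0.125, -3.139, 0.003]
ft_force: [5.5, -1.2, -8.6]
width: 0.0265
time_s: 69.97
tcp_pos: [0.6275, -0.0984, 0.0656]
orientation: [-0.125, -3.139, 0.002]
ft_force: [4.5, -1.0, -8.2]
width: 0.026
```

```bash
python3 -m handwheel '[[[0,0.006,0],[0,0,0]],[[0,0,0],[0,0,0]],[[0,0,0.02],[0,0,0]],[[0,0,0.02],[0,0,0]],[[0,0,0.02],[0,0,0]],[[0,0,0.02],[0,0,0]],[[0,0,0.01],[0,0,0]],[[0,0,0],[0,0,0]],[[0,0,0],[0,0,0]]]'
```

```text
time_s: 71.1
tcp_pos: [0.6277, -0.0969, 0.0556]
orientation: [0.124, 3.139, -0.0]
ft_force: [4.2, -1.9, -6.7]
width: 0.0259
```

```bash
python3 -m handwheel '[[[0,0,0.012],[0,0,0]],[[0,0,0.01],[0,0,0]],[[0,0,0],[0,0,0]],[[0,0,0],[0,0,0]]]'
python3 -m handwheel '[[[0,0,0],[0,0,0]],[[0,0,0],[0,0,0]],[[0,0,0],[0,0,0]],[[0,0,0],[0,0,0]],[[0,0,0],[0,0,0]],[[0,0,-0.1],[0,0,0]],[[0,0,-0.3],[0,0,0]],[[0,0,-0.4],[0,0,0]],[[0,0,-0.45],[0,0,0]],[[0,0,0],[0,0,0]],[[0,0,0],[0,0,0]],[[0,0,0],[0,0,0]]]' 0.4
python3 - <<'E'
from h import *
im,cal=grab('wrist'); T=pose(); print(T[:3,3].round(4))
for x in boards(im,cal,.0945,amin=3000,lo=(8,40,175),hi=(24,98,255))[1]: print(np.round(x[:5],4),x[5])
s,cs=grab('scene')
kp=proj([[.6277,-.0972,.106],[.6277,-.0972,.08],[.6277,-.0972,.06]],cs).round(1); print(kp)
a=cv2.resize(s[170:320,220:440],(800,545),interpolation=cv2.INTER_CUBIC); cv2.imwrite('pics/fin.png',a[:,:,::-1]); cv2.imwrite('pics/finw.png',im[:,:,::-1])
E
```

```text
time_s: 71.6
tcp_pos: [0.6276, -0.0969, 0.0529]
orientation: [0.124, 3.139, -0.0]
ft_force: [4.6, -2.8, -5.9]
width: 0.0259
time_s: 73.1
tcp_pos: [0.6265, -0.0967, 0.2012]
orientation: [-0.124, -3.136, -0.001]
ft_force: [-0.2, 0.4, -0.7]
width: 0.0599
[ 0.6265 -0.0967  0.2011]
[ 6.446000e-01  1.218000e-01 -3.207700e+00  1.295618e+02  5.864490e+01] [564. 179.]
[ 6.361000e-01  1.250000e-02 -4.269300e+00  1.286201e+02  5.854790e+01] [444. 181.]
[[282.2 201.5]
 [283.  207.9]
 [283.6 212.6]]
```

View pics/fin.png

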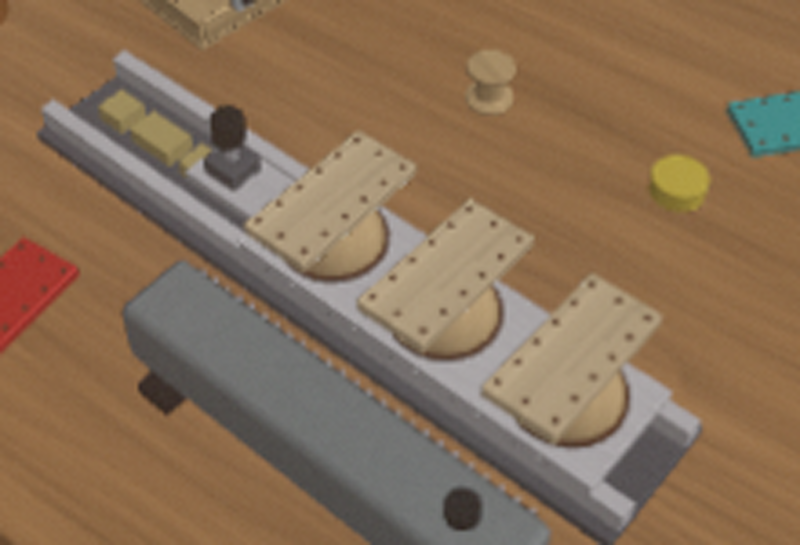

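All three boards lie balanced on domes, and the knob at (228,128) in the crop is back by the first slot. Numeric check of knob height against the starting picture, and of the tray.

```bash
python3 - <<'E'
from h import *
s,_=grab('scene'); s0=cv2.imread('pics/scene0.png')[:,:,::-1].copy()
for im in(s0,s):
    g=cv2.cvtColor(im,cv2.COLOR_RGB2GRAY)[192:222,270:298]; n,l,st,ce=cv2.connectedComponentsWithStats((g<60).astype(np.uint8)); i=1+np.argmax(st[1:,4]); print(st[i],ce[i]+[270,192])
im,cal=grab('wrist'); print(tilt(im,cal,(444,170),lo=(8,30,170),hi=(26,98,255))[1][0],tilt(im,cal,(320,150),lo=(8,30,170),hi=(26,98,255))[1][0])
t,ct=grab('top')
for x in boards(t,ct,.03,lo=(8,40,180))[1]+boards(t,ct,.032,lo=(8,60,150),hi=(24,130,255),amin=1500)[1]: print(np.round(x[:5],3),x[5])
E
```

```text
[ 8  8  9 11 83] [282.12048193 204.95180723]
[ 8  8  9 11 85] [282.01176471 204.81176471]
('tiltx,y deg', array([-2.9,  2. ]), 'c', array([0.6377, 0.0155, 0.0871]), 'err', array([0.3])) ('tiltx,y deg', array([-8.9, 39.4]), 'c', array([ 0.5737, -0.0462,  0.3327]), 'err', array([43925.1]))
[  0.397  -0.331 -10.773 130.207  57.702] [410. 247.]
[ 6.49000e-01  1.70000e-02 -4.92500e+00  1.35428e+02  6.07500e+01] [300. 164.]
[ 6.57000e-01  1.33000e-01 -4.23800e+00  1.35808e+02  6.12050e+01] [264. 161.]
[  0.666   0.248  -4.167 135.383  61.145] [228. 158.]
[  0.397  -0.332  79.091 198.445 170.088] [410. 247.]
[  0.375   0.81  -78.646 264.523 173.647] [ 44. 246.]
```

```bash
python3 -c "
from bench import r
print(r.hand_in(), r.get_state()['time_s'])"
```

```text
the job is handed in; nothing more can be done
the job is handed in; nothing more can be done
```

The job is done and handed in at about 73 s. I pulled the plunger and moved the carriage to the loading hole. There I laid both dried boards in the tray, stacked one on the other, and balanced the three fresh boards on domes 0, 1 and 2. I then pulled the plunger again, moved the carriage slowly back to the drying hole and let the pin in.

**Last checks**
- **Pin:** the knob is within 0.15 px of its starting position in the scene picture, so the pin is down at the drying hole.
- **Fresh boards:** all three are still on their domes, lying across the slide, and look level. The tilt check read about 3° on dome 1, which is within its noise. On dome 0 it failed outright, so there I go by the top and scene pictures only.
- **Tray:** the stack lies centred in the tray.

**What went wrong or disagreed**
- **Fingertips:** they end about 30 mm behind the stated TCP. My first grip on the knob closed on air because of this; I allowed for it afterwards.
- **Wrong move:** one sideways move went the wrong way, with nothing touched.
- **Tray knocked:** it moved about 2 cm between the two dried boards. I measured it again before laying the second.

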